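# Take the setting template off its barbed hook and stand it in the slotted rest

### The job

Take the flat steel setting template off the barbed retaining hook without forcing it: it comes off only when raised, leaned with its top back toward the post and eased out by feel over the barb. Then lower it gently into the middle of the slotted rest so that it stands upright with both legs fully home on the slot floor, and let go. Leave the loupe, the two collets by it and the caliper where they lie.

Things in the scene. Friction and masses are not known exactly. Their poses are not given: they have to be found in the camera images.
- template: Loose flat steel setting template, 8 mm thick, about 0.3 kg, hung upright by its eye on the hook. Origin: on the axis of the eye's upper bar, mid-width. Own x = across the 8 mm thickness, y = across the width, z = up. Upper bar: 46 mm wide, rounded underneath (radius 4 mm about the origin's y axis), solid up to z = 8 mm.
- template_tab (a point): Middle of the grip tab, at z = 32 mm in the template's frame. The tab is 30 mm wide (y), 8 mm thick (x), from z = 8 to 46 mm: pinch its two flat faces from above.
- template_eye (a point): Centre of the template's eye, at z = -14.75 mm in its frame. The eye is 26 mm wide, 21.5 mm high (z = -4 to -25.5 mm), each side 10 mm wide; its lower edge, the sill, is a round bar of radius 4 mm about z = -29.5 mm.
- template_foot (a point): Middle of the template's lower edge, between its two feet, at z = -84 mm in its frame. Below the eye the plate is 70 mm wide; it ends in two legs, 24 mm wide each.
- hook_stand: Fixed stand: base plate 92 x 80 mm, 12 mm high, aluminium post and a dark clamp block (top 180 mm high, front face 29 mm behind the hanging point) that holds the barbed hook, a round steel rod in the stand's x-z plane. Origin: on the underside, 20 mm behind the hanging point; own x = the way the hook points, away from the post; z = up.
- hang_point (a point): Point on the axis of the hook's shank where the template hangs, 165 mm above the bench, whatever the pitch. Hook frame: origin here, x along the shank, z square to it. Shank (radius 3.5 mm) along z = 0 to x = 60 mm, then bent 60 degrees up (radius 3.5) to the tip at x = 72, z = 20.8 mm; from there the barb (radius 2.5) points back and ends at x = 60.2, z = 22.9 mm.
- clamp (a point): Centre of the clamp block, 42 mm behind hang_point. It holds the hook firmly, turned about hang_point to a pitch anywhere from 0.37 rad tip-down to 0.07 rad tip-up. This pitch is NOT reported: feel it (e.g. lift the sill lightly against the underside of the shank at two places along it) or see it.
- hook_tip_level (a point): Point level with hang_point, 72 mm ahead of it, below the barb. Upright, the eye cannot pass the barb. It passes with the template leaning about 0.75 rad from square to the shank, top toward the post so that the feet swing outward, with about 1.5 mm of play either way. Template and hook must never press on each other with more than 12 N.
- slot_rest: Fixed aluminium block, 60 mm (own x) by 90 mm (own y), 40 mm high, with a through slot along its y axis: 11 mm wide, 28 mm deep, mouth chamfered to about 17 mm, open at both ends; four screw heads on top, 2 mm high. Origin: centre of the underside, z = up.
- slot_floor (a point): Centre of the slot's floor, 12 mm above the bench. The template goes in feet down, its width along the slot, centred; either face may look either way. Lower it gently (under 25 N).
- loupe: Small black loupe, 33 mm wide, 30 mm high, standing on the bench; leave it. Origin: centre of its underside.
- collet_1: Spring collet, 26 mm wide, 34 mm high, standing on the bench; leave it. Origin: centre of its underside.
- collet_2: Spring collet, 29 mm wide, 36 mm high, standing on the bench; leave it. Origin: centre of its underside.
- caliper: Digital caliper, 87 x 230 x 13 mm, lying on the bench; leave it. Origin: centre of its underside.
Things that resemble listed ones, but are neither listed nor needed, are in the scene too. Of the things that look like the template, the largest one is meant.

How it is judged (in metres and radians):
On the way:
1. the template is off the hook, clear of it (distance between template_eye and hang_point above 0.1 m and contact force between template and hook_stand below 0.1 N), for 0.2 s.
At the end, for the whole second after the job is handed in: The template stands upright (within 0.16 rad) and at rest in the slotted rest, its legs on the slot floor (within 3 mm), within 12 mm of the slot's middle along the slot, released (z of template_foot in the frame of slot_floor between -0.003 and 0.003 m and x of template_foot in the frame of slot_floor between -0.004 and 0.004 m and y of template_foot in the frame of slot_floor between -0.012 and 0.012 m and angle between template's own z axis and vertical below 0.16 rad and angle between the x axis of template and the x axis of slot_rest, either way round below 0.2 rad and linear speed of template below 0.02 m/s); the robot touches nothing.
It fails at once if the template is forced against the hook (more than 12 N) (contact force between template and hook_stand above 12 N).
It fails at once if the template is rammed into the slotted rest (more than 25 N) (contact force between template and slot_rest above 25 N).
It fails at once if the loupe, a collet or the caliper is moved (more than 10 mm) (distance of any of loupe, collet_1, collet_2, caliper from where it was at the start of the episode above 0.01 m).
It also fails if it takes over 67 s, if anything falls off the work surface, if the arm or the gripper's body presses on something with over 40 N, if the wrist force passes 120 N, or if a joint passes its speed limit or range.

### The arm

A 6-joint arm with a two-finger parallel gripper is mounted at the origin on a cart in front of the work surface, level with it; the furniture and walls round the work are solid. World frame = base frame: x ahead of the robot, y to its left, z up, the work surface at z = 0. Lengths are in m, angles in degrees, forces in N, time in s.
With the tool pointing down it reaches from about 0.3 to 0.75 m from the base axis. Payload 8.5 kg.
Tool frame: the origin (TCP) lies midway between the tips of the shut fingers; the grasp point (between the pads) lies 19 mm behind it (bot.grip_point_offset is the distance from the TCP to the grasp point, in m); y points along the fingers, z is the direction in which the jaws open and shut, and the axes are right-handed (so a half turn about y gives the same grasp; the last joint's range is limited). The gripper opens to 88 mm and grips with 3 to 60 N. Pads are 18 mm wide; open, the fingers measure 123 mm over their backs; the gripper's body (75 mm by 187 mm) begins 45 mm behind the grasp point.
Start: joints at [-87.164, 21.807, 74.336, -0, 83.858, -12.336], TCP at [0.144, -0.531, 0.239] pointing down, gripper open.
Joint ranges: [-178.18, 178.18], [-50.72, 133.34], [12.68, 142.11], [-81.47, 261.47], [9.98, 163.14], [-165.26, 165.26]. Speed limits (degrees/s): [136.94, 136.94, 180, 180, 180, 180].

### API

Orientations are given as a 3x3 rotation matrix whose columns are the frame's x, y, z axes.
In Python, from station import bot gives the robot as it stands. The module is installed in compiled form; this text tells all that it offers.
- The arm moves only by the tool apply_moves, never from a script. Its argument "moves" is a list of rows, each a list of 3 entries, a list of its own where there are three numbers: the turn, a rotation vector about the tool's x, y, z in degrees, then the shift along the tool's x, y, z in mm, then the finger opening in mm, from 0 to 88.1. In form: [[[ax, ay, az], [x, y, z], grip], ...]. A call has 1 to 8 rows; each row is the pose to reach, as a shift and turn from the pose measured when the call began, along the tool's axes at that moment; what a row does not reach only later rows make up. A row lasts 1/8 s, in which the tool goes at most 62.5 mm and 10.7 degrees, less where a joint would pass 70% of its speed; a pose out of reach is approached as far as the arm can. A call with a gripper value outside its range is refused whole. The fingers move at their own pace and stop on an object; the grip force is fixed at half the most. Time passes only in rows, so rows that repeat a pose let the fingers close. It gives the time, the measured TCP pose, the force and the opening at its end, in the units of the state.
- bot.state(): the state, without advancing time (a new reading comes with each control period).
- bot.snapshot(name): name is "scene" or "top"; returns the picture (420x560x3 uint8, red, green, blue); there is no depth.
- bot.calibration(name): a dict with "intrinsics" (3x3 intrinsics, pixels), "view" (4x4, takes a point from world to camera coordinates). Camera axes: x right, y down, z forward; pixel columns grow to the right and rows downward; lengths in m; the calibration is good to about 2 mm. A picture is of the moment at which its call begins. calibration takes no time and is no camera call.
- bot.hand_in(): hands the job in, once; it reports no verdict.
Trained networks look in the newest picture that a camera, given by its name, has taken for a name from the list of things; names that differ only in an ending like _2 or _b are one class to them, and where a whole thing is asked for, a point or a joint stands for the part that bears it (a point fixed in the world has none). Each returns a list of dicts, best first, with "p" (0 to 1); they miss things now and then, are a little off and sometimes report something else, mostly with a low value. They report only what shows in the picture. A call takes as long as a camera call. They do not tell look-alikes from the thing itself.
- bot.cut_out(camera, thing): "region" (420x560 bool, what is visible of it) and "xy" ([column, row] in pixels, amid what is visible of it).
The state is a dict: "time_s": time; "joint_positions": joint angles; "dq": joint speeds; "joint_efforts": joint torques, N m; "tcp_pos": TCP position; "tcp_rot": TCP orientation; "contact_force": force on the tool from outside, world axes, zero at the start; "ft_torque": the same for the moment, N m; "width": finger opening in m.
Only numpy, scipy, OpenCV 4.12 (cv2) and the standard library are available. Lean on these libraries where they do the work, as an engineer would, in place of code of your own. Each camera call takes 0.05 s, during which the arm holds its last target.

## Working session

There is one attempt and no reset: what is moved stays moved. The work goes in short steps, Python scripts to look and compute and a tool call to move; the robot and the scene stay as the last step left them, time stands still between calls to the robot, and variables do not carry over. Pictures are saved under pics/ and viewed, and the job is handed in when it is done.

Besides the shell and the picture viewer there is one more tool, called in YAML: its name, and indented under it one key for each argument. apply_moves: Moves the arm, as the interface text tells. Its arguments: {"type":"object","properties":{"moves":{"type":"array","items":{"type":"array"}}},"required":["moves"]}

```bash
mkdir -p pics
python3 - <<'E'
from station import bot
import cv2,numpy as np
np.set_printoptions(precision=4,suppress=True)
for n in("scene","top"):
    im=bot.snapshot(n); cv2.imwrite(f"pics/{n}0.png",cv2.cvtColor(im,cv2.COLOR_RGB2BGR))
    c=bot.calibration(n); print(c["intrinsics"],c["view"])
    for t in("template","hook_stand","slot_rest","template_tab","template_eye","template_foot","clamp","loupe","collet_1","caliper"):
        print(n,t,[(round(d["p"],2),np.round(d["xy"],1).tolist(),int(d["region"].sum())) for d in bot.cut_out(n,t)])
s=bot.state();print(s)
E
```

```text
[[471.439    0.     270.6521]
 [  0.     471.439  213.6505]
 [  0.       0.       1.    ]] [[-0.6864 -0.7271  0.0156  0.4128]
 [-0.3873  0.3473 -0.854   0.3297]
 [ 0.6155 -0.5922 -0.52    0.7673]
 [ 0.      0.      0.      1.    ]]
scene template [(0.85, [256.4, 221.5], 860), (0.65, [294.9, 250.6], 467), (0.6, [225.7, 306.1], 526)]
scene hook_stand [(0.91, [271.2, 279.0], 2187), (0.38, [255.6, 223.0], 823)]
scene slot_rest [(0.82, [285.2, 226.5], 295)]
scene template_tab [(0.86, [259.2, 224.2], 820), (0.74, [297.2, 250.9], 443), (0.15, [268.1, 278.7], 2145)]
scene template_eye [(0.7, [294.7, 252.8], 403), (0.61, [258.7, 223.2], 818)]
scene template_foot [(0.84, [226.8, 304.9], 523), (0.77, [296.8, 249.8], 441), (0.7, [255.9, 224.6], 907)]
scene clamp [(0.56, [270.6, 279.3], 2064), (0.16, [339.9, 272.7], 681)]
scene loupe [(0.6, [340.6, 270.2], 845), (0.58, [227.0, 265.1], 211), (0.57, [258.7, 227.1], 821)]
scene collet_1 [(0.62, [202.3, 265.7], 172), (0.51, [271.2, 279.5], 2168)]
scene caliper [(0.7, [257.1, 225.7], 856), (0.59, [340.2, 267.5], 804)]
[[426.7958   0.     276.6374]
 [ 
[... 787 characters left out ...]
.72, [246.2, 200.8], 180)]
top collet_1 [(0.62, [224.3, 193.1], 137), (0.52, [212.0, 188.0], 130)]
top caliper [(0.56, [332.4, 272.0], 1061)]
{'time_s': 1.1, 'joint_positions': array([-87.1625,  21.8054,  74.3338,  -0.    ,  83.8581, -12.3358]), 'dq': array([-0.0182,  0.0208, -0.0866, -0.0386, -0.006 , -0.025 ]), 'joint_efforts': array([  0.0014, -43.7799, -22.4725,   0.0714,   0.0314,  -0.    ]), 'tcp_pos': array([ 0.144 , -0.5308,  0.2388]), 'tcp_rot': array([[-0.9651,  0.    ,  0.2617],
       [-0.2617, -0.    , -0.9651],
       [ 0.    , -1.    ,  0.    ]]), 'contact_force': array([-0.3008, -1.2303, -0.1795]), 'ft_torque': array([-0.0121,  0.0264,  0.0382]), 'width': 0.08796903705821195}
```

View pictures.

Run:
```python
import cv2
a=cv2.imread("pics/scene0.png");b=cv2.imread("pics/top0.png")
cv2.imwrite("pics/s_crop.png",cv2.resize(a[170:350,170:400],None,fx=3.4,fy=3.3,interpolation=cv2.INTER_CUBIC))
cv2.imwrite("pics/t_crop.png",cv2.resize(b[150:330,170:400],None,fx=3.4,fy=3.3,interpolation=cv2.INTER_CUBIC))
```

```text
(no output)
```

View pics/scene0.png

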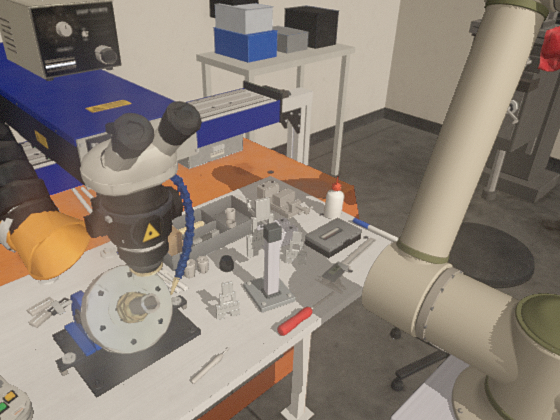

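View pics/top0.png

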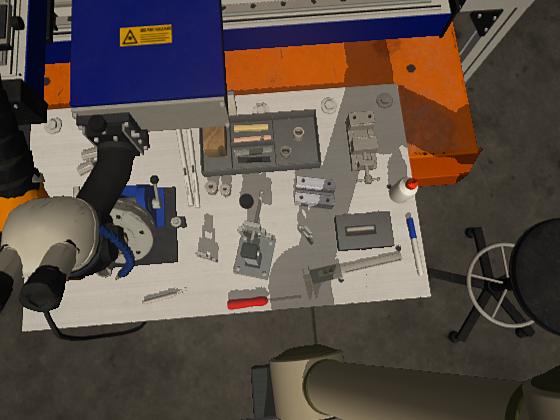

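```bash
sleep 1; ls pics
```

```text
s_crop.png
scene0.png
t_crop.png
top0.png
```

View pics/s_crop.png

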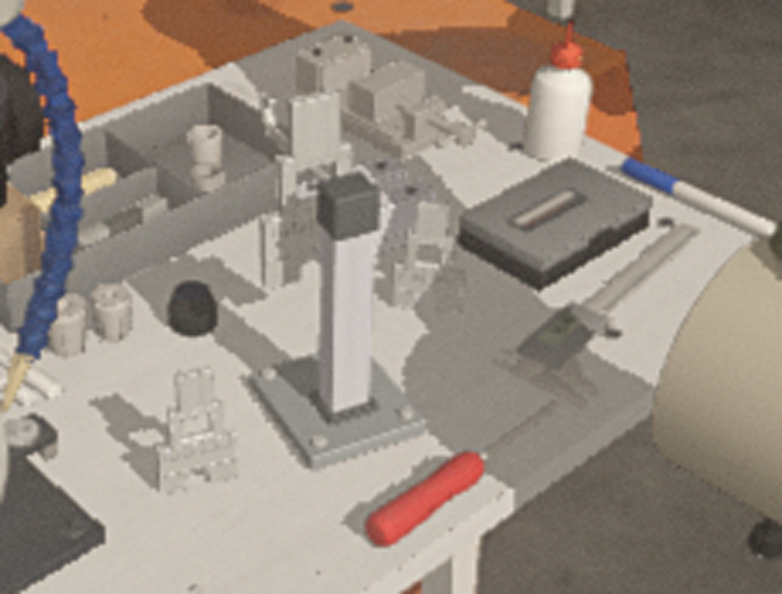

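View pics/t_crop.png

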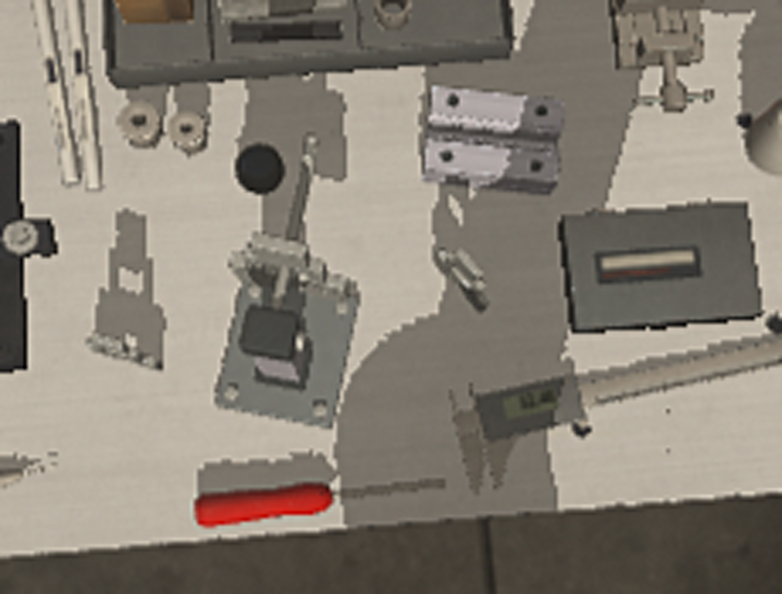

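Run:
```python
import cv2
a=cv2.imread("pics/scene0.png");b=cv2.imread("pics/top0.png")
def crop(im,x0,y0,x1,y1,f,n):
    c=cv2.resize(im[y0:y1,x0:x1],None,fx=f,fy=f,interpolation=cv2.INTER_CUBIC)
    for x in range((x0//10+1)*10,x1,10):
        cv2.line(c,(int((x-x0+.5)*f),0),(int((x-x0+.5)*f),6),(0,0,255),1); cv2.putText(c,str(x),(int((x-x0)*f)-8,18),0,.4,(0,0,255),1)
    for y in range((y0//10+1)*10,y1,10):
        cv2.line(c,(0,int((y-y0+.5)*f)),(6,int((y-y0+.5)*f)),(0,0,255),1); cv2.putText(c,str(y),(8,int((y-y0+.5)*f)),0,.4,(0,0,255),1)
    cv2.imwrite(n,c)
crop(a,235,185,310,315,8 if 0 else 4.5,"pics/s1.png")
crop(b,228,180,288,284,5.7,"pics/t1.png")
crop(a,235,185,305,255,8.5,"pics/s2.png")
crop(b,285,165,345,215,10,"pics/t2.png")
```

```text
(no output)
```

View pics/s1.png

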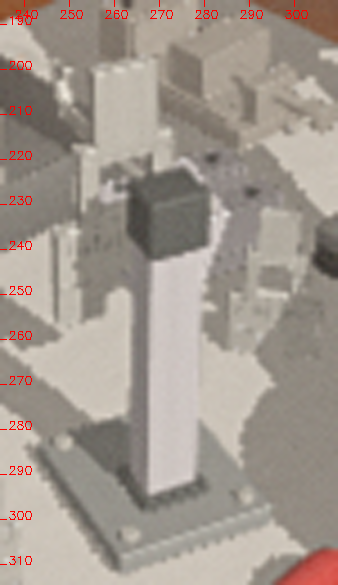

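View pics/t1.png

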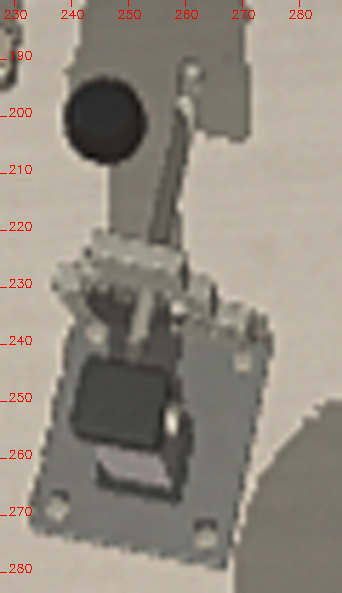

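View pics/s2.png

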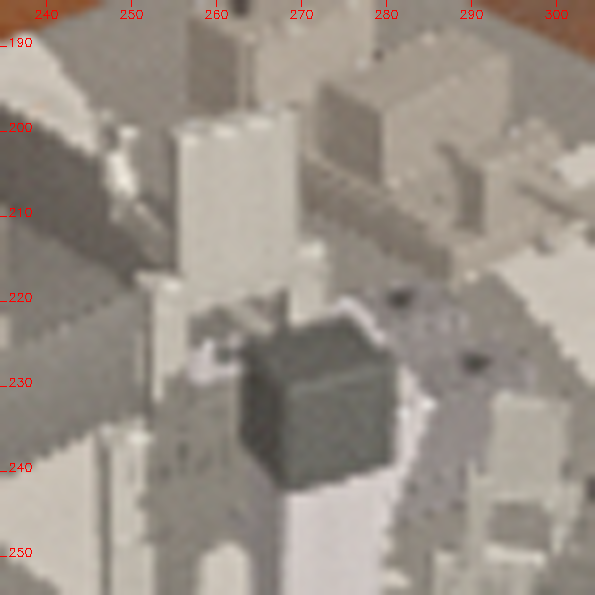

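View pics/t2.png

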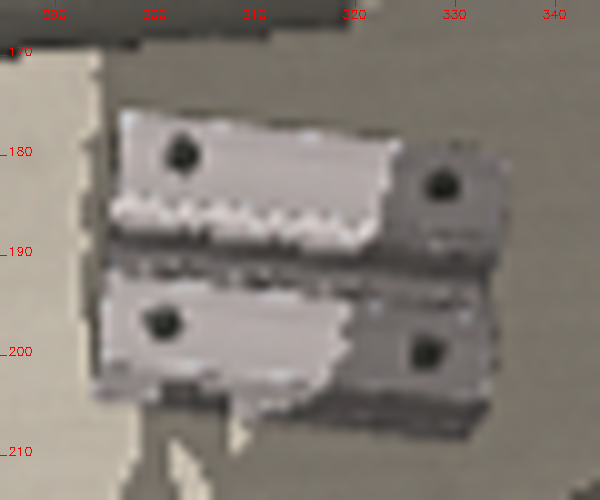

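```bash
cat > h.py <<'E'
import numpy as np, cv2
from scipy.optimize import least_squares
from station import bot
np.set_printoptions(precision=4,suppress=True)
C={n:(bot.calibration(n)["intrinsics"],bot.calibration(n)["view"]) for n in("scene","top")}
def proj(n,P):
    K,V=C[n]; p=(V[:3,:3]@np.atleast_2d(P).T).T+V[:3,3]; q=(K@p.T).T; return q[:,:2]/q[:,2:]
def ray(n,uv,z):
    K,V=C[n]; c=-V[:3,:3].T@V[:3,3]; d=V[:3,:3].T@np.linalg.inv(K)@np.r_[uv,1]; return c+d*(z-c[2])/d[2]
def rz(a): return np.array([[np.cos(a),-np.sin(a),0],[np.sin(a),np.cos(a),0],[0,0,1]])
E
cat > fit.py <<'E'
from h import *
obs=[]
# stand corner code: base (i,j) top face
B=[("scene",(243.0,282.4),(-1,1)),("scene",(260.8,308.2),(-1,1)),]
for n in C: print(n,"cam",-C[n][1][:3,:3].T@C[n][1][:3,3])
print("base",[ray("scene",u,.012)[:2] for u in((243,282.4),(260.8,308.2),(294.6,297.3))])
print("base",[ray("top",u,.012)[:2] for u in((232.9,271.2),(267.1,279.6),(275.3,240.7))])
print("clamp s",[ray("scene",u,.18)[:2] for u in((263.4,226.3),(275.2,221.6),(281,226.9),(269,229.9))])
print("clamp t",[ray("top",u,.18)[:2] for u in((243.7,242.4),(258.3,245.4),(256.2,258.2),(240.2,255))])
E
python3 fit.py
```

```text
scene cam [-0.0612  0.6401  0.6741]
top cam [0.3703 0.0642 0.9797]
base [array([0.5535, 0.1282]), array([0.4674, 0.1543]), array([0.4441, 0.0798])]
base [array([0.4684, 0.1523]), array([0.4433, 0.0768]), array([0.53  , 0.0511])]
clamp s [array([0.4989, 0.1199]), array([0.4959, 0.0912]), array([0.4746, 0.0962]), array([0.4824, 0.1206])]
clamp t [array([0.504 , 0.1133]), array([0.496 , 0.0862]), array([0.4721, 0.0919]), array([0.4806, 0.1215])]
```

```bash
cat > fit.py <<'E'
from h import *
w=[]
cl_s=[(263.4,226.3),(275.2,221.6),(281,226.9),(269,229.9)]; cl_t=[(243.7,242.4),(258.3,245.4),(256.2,258.2),(240.2,255)]
cl=[(1,1),(1,-1),(-1,-1),(-1,1)]
b_s=[((243,282.4),(1,1)),((260.8,308.2),(-1,1)),((294.6,297.3),(-1,-1))]
b_t=[((232.9,271.2),(-1,1)),((267.1,279.6),(-1,-1)),((275.3,240.7),(1,-1))]
tip=[("scene",(249.3,200.2)),("top",(261.4,192.4))]; barb=[("top",(259.8,197.5))]
def hook(p,x,z):  # hook coords->world
    Hx,Hy,yaw,pit=p[:4]; X=np.cos(pit)*x+np.sin(pit)*z; Z=-np.sin(pit)*x+np.cos(pit)*z
    return np.array([Hx,Hy,.165])+rz(yaw)@np.array([X,0,Z])
def res(p,usehook=True):
    H=np.array([p[0],p[1],0]); R=rz(p[2]); hw,c=p[4],p[5]; r=[]
    for o,(i,j) in zip(cl_s,cl): r.append(proj("scene",H+R@[-.042+.013*i,hw*j,.18])[0]-o)
    for o,(i,j) in zip(cl_t,cl): r.append(proj("top",H+R@[-.042+.013*i,hw*j,.18])[0]-o)
    for o,(i,j) in b_s: r.append(proj("scene",H+R@[c+.046*i,.04*j,.012])[0]-o)
    for o,(i,j) in b_t: r.append(proj("top",H+R@[c+.046*i,.04*j,.012])[0]-o)
    for n,o in tip: r.append(proj(n,hook(p,.072,.0208))[0]-o)
    for n,o in barb: r.append(proj(n,hook(p,.0602,.0229))[0]-o)
    return np.array(r)
if __name__=="__main__":
    s=least_squares(lambda p:res(p).ravel(),[.528,.0926,-.3,.1,.013,-.03],loss="soft_l1")
    p=s.x; print(p, np.rad2deg(p[2])); print(res(p))
    J=s.jac; print(np.sqrt(np.diag(np.linalg.inv(J.T@J)))*.6)
    np.save("fit.npy",p)
    print("shank end",hook(p,.06,0),"tip",hook(p,.072,.0208))
    for n in C:
        im=cv2.imread(f"pics/{n}0.png"); f=6; x0,y0=(228,180) if n=="top" else (235,185)
        c=cv2.resize(im[y0:y0+100,x0:x0+75],None,fx=f,fy=f,interpolation=cv2.INTER_CUBIC)
        def pl(P,col):
            q=proj(n,P); q=((q-[x0,y0]+.5)*f).astype(np.int32); cv2.polylines(c,[q],False,col,1)
        for pit,col in((p[3],(0,0,255)),(p[3]+.1,(255,0,0)),(p[3]-.1,(0,255,0))):
            q=p.copy();q[3]=pit
            pl([hook(q,a,b) for a,b in((0,0),(.06,0),(.072,.0208),(.0602,.0229))],col)
        cv2.imwrite(f"pics/ov_{n}.png",c)
E
python3 fit.py
```

```text
[ 0.5289  0.093  -0.2942  0.1181  0.0136 -0.031 ] -16.856453309519964
[[-0.0917 -2.3034]
 [ 0.595  -0.7715]
 [ 0.931   0.4514]
 [ 0.2414  0.7664]
 [-0.6572 -0.5275]
 [-1.2153 -0.5374]
 [-2.1485  0.0597]
 [-0.2833  0.2293]
 [ 0.0541 -0.5468]
 [ 0.4428 -0.0058]
 [ 1.0814 -0.4732]
 [-0.5485  0.764 ]
 [-0.1314 -0.1488]
 [ 0.255  -0.7459]
 [-1.2564 -0.1926]
 [ 0.4925  0.1591]
 [ 0.7541  0.1437]]
[0.0005 0.0005 0.0072 0.0224 0.0006 0.0009]
shank end [0.5859 0.0758 0.1579] tip [0.5997 0.0716 0.1772]
```

```bash
python3 -c "
import cv2,numpy as np
a=cv2.imread('pics/ov_top.png');b=cv2.imread('pics/ov_scene.png');cv2.imwrite('pics/ov2.png',cv2.resize(np.hstack([a[:450],b[:450]]),(800,400)))"
```

```text
(no output)
```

View pics/ov2.png

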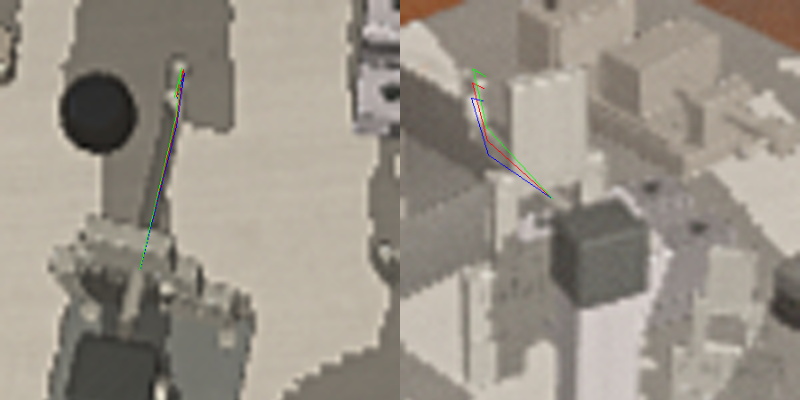

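Run:
```python
from fit import *
p=np.load("fit.npy"); out=[]
for n,(x0,y0,w,h) in {"scene":(240,190,33,36),"top":(245,186,33,66)}.items():
    im=cv2.imread(f"pics/{n}0.png"); f=11 if n=="scene" else 8
    c=cv2.resize(im[y0:y0+h,x0:x0+w],None,fx=f,fy=f,interpolation=cv2.INTER_CUBIC); d=c.copy()
    for pit,col in((p[3],(0,0,255)),(0,(0,255,0)),(.2,(255,0,0))):
        q=p.copy();q[3]=pit
        P=[hook(q,a,b) for a,b in((0,0),(.06,0),(.072,.0208),(.0602,.0229))]
        cv2.polylines(d,[((proj(n,P)-[x0,y0]+.5)*f).astype(np.int32)],False,col,1)
    o=np.hstack([c,d]); out.append(cv2.copyMakeBorder(o,0,540-o.shape[0],0,0,0))
o=np.hstack(out); print(o.shape); cv2.imwrite("pics/ov3.png",cv2.resize(o,(800,int(o.shape[0]*800/o.shape[1]))))
```

```text
(540, 1254, 3)
```

View pics/ov3.png

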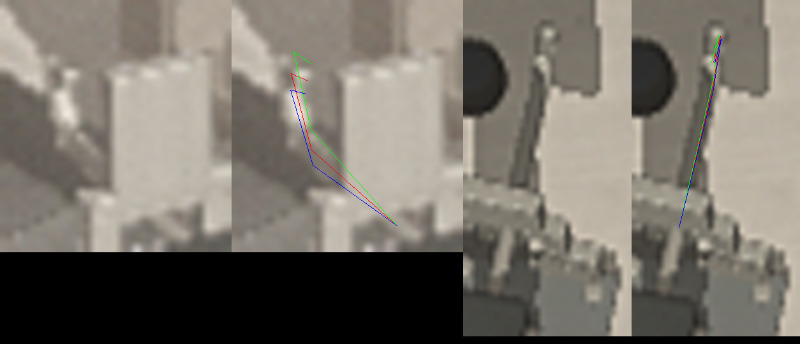

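Run:
```python
from fit import *
p=np.load("fit.npy")
def tmpl(x,y,yaw,z0=.1724):
    R=rz(yaw); o=np.array([x,y,z0]); L=[]
    def box(y0,y1,z0_,z1_):
        P=[o+R@np.array([a,b,c])/1000 for a in(-4,4) for b in(y0,y1) for c in(z0_,z1_)]
        for i in range(8):
            for j in range(i):
                if bin(i^j).count("1")==1: L.append((P[i],P[j]))
    box(-15,15,8,46);box(-23,23,-4,8);box(-35,35,-84,-33.5)
    return L
H=hook(p,0,.0075)
print(H)
for n,(x0,y0,w,h) in {"scene":(240,190,50,70),"top":(233,212,46,40)}.items():
    im=cv2.imread(f"pics/{n}0.png"); f=8 
    c=cv2.resize(im[y0:y0+h,x0:x0+w],None,fx=f,fy=f,interpolation=cv2.INTER_CUBIC); d=c.copy()
    for a,b in tmpl(H[0],H[1]+.000,p[2]):
        cv2.polylines(d,[((proj(n,[a,b])-[x0,y0]+.5)*f).astype(np.int32)],False,(0,0,255),1)
    cv2.imwrite(f"pics/tm_{n}.png",np.hstack([c,d]))
```

```text
[0.5297 0.0928 0.1724]
```

View pics/tm_scene.png

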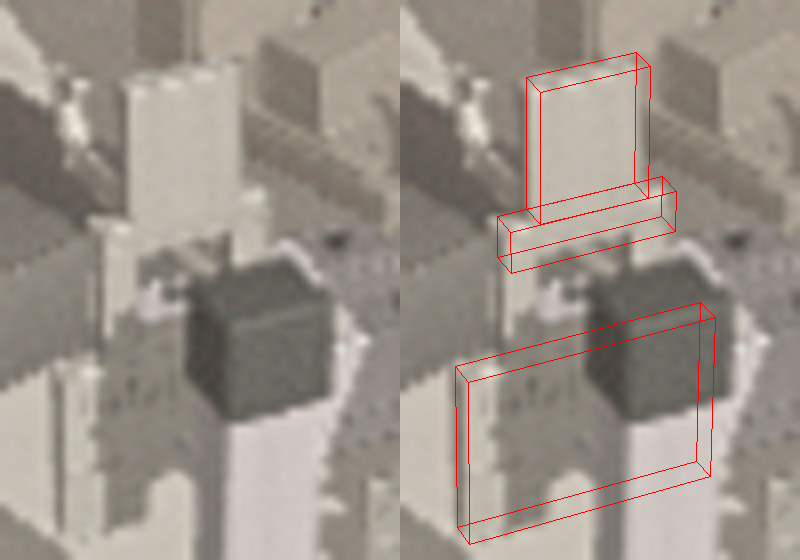

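View pics/tm_top.png

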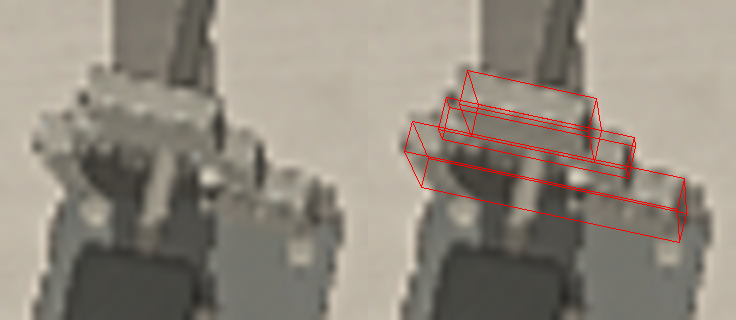

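```bash
cat > plan.py <<'E'
import numpy as np, heapq
def segd(a,b,c,d):
    # min distance between 2D segments, a,b arrays (N,2); c,d (2,)
    def pd(p,s,e):
        v=e-s; t=np.clip(((p-s)*v).sum(-1)/np.maximum((v*v).sum(-1),1e-9),0,1); return np.linalg.norm(p-s-t[...,None]*v,axis=-1)
    cr=lambda u,v:u[...,0]*v[...,1]-u[...,1]*v[...,0]
    dmin=np.minimum.reduce([pd(a,c,d),pd(b,c,d),pd(c,a,b),pd(d,a,b)])
    x=(cr(b-a,c-a)*cr(b-a,d-a)<0)&(cr(d-c,a-c)*cr(d-c,b-c)<0)
    return np.where(x,-1,dmin)
A=np.array
SEG=[(A([-29.,0]),A([60.,0]),3.5),(A([60.,0]),A([72,20.8]),3.5),(A([72,20.8]),A([60.2,22.9]),2.5)]
def clr(x,z,ph):
    """clearance template/hook in hook frame; ph lean from square, top toward post"""
    x,z,ph=np.broadcast_arrays(x,z,ph); o=np.stack([x,z],-1).astype(float); u=np.stack([-np.sin(ph),np.cos(ph)],-1)
    m=np.full(x.shape,99.)
    for s,e,r in((0,42,4),(-29.5,-84,4)):
        for c,d,R in SEG: m=np.minimum(m,segd(o+s*u,o+e*u,c,d)-r-R)
    return m
if __name__=="__main__":
    xs=np.arange(0,111,1.);zs=np.arange(-30,51,.75);ps=np.arange(-.1,1.26,.05)
    G=clr(xs[:,None,None],zs[None,:,None],ps[None,None,:])
    np.save("G.npy",G); 
    st=(0,int(np.argmin(abs(zs-12))),int(np.argmin(abs(ps-.1)))); print(G[st])
    # widest-path
    best={st:G[st]};par={};h=[(-G[st],st)];done=set()
    while h:
        b,n=heapq.heappop(h)
        if n in done: continue
        done.add(n)
        if n[0]>=108: break
        for dx in(-1,0,1):
            for dz in(-1,0,1):
                for dp in(-1,0,1):
                    m=(n[0]+dx,n[1]+dz,n[2]+dp)
                    if not all(0<=m[i]<G.shape[i] for i in range(3)) or m in done: continue
                    v=min(-b,G[m],3.)
                    if v>best.get(m,-9): best[m]=v;par[m]=n;heapq.heappush(h,(-v,m))
    print("bottleneck",-b); path=[n]
    while path[-1]!=st: path.append(par[path[-1]])
    for n in path[::-1]: print(xs[n[0]],zs[n[1]],round(ps[n[2]],2),round(G[n],2))
E
time python3 plan.py | awk 'NR<3||NR%2'
```

```text
4.5
bottleneck 1.785529554590946
0.0 12.0 0.1 4.5
0.0 10.5 0.0 3.0
1.0 10.5 -0.1 3.0
3.0 10.5 -0.1 3.0
5.0 10.5 -0.1 3.0
7.0 10.5 -0.1 3.0
9.0 10.5 -0.1 3.0
11.0 10.5 -0.1 3.0
13.0 10.5 -0.1 3.0
15.0 10.5 -0.1 3.0
17.0 10.5 -0.1 3.0
19.0 10.5 -0.1 3.0
21.0 10.5 -0.1 3.0
23.0 10.5 -0.1 3.0
25.0 10.5 -0.1 3.0
27.0 10.5 -0.1 3.0
29.0 10.5 -0.1 3.0
31.0 10.5 0.0 3.0
33.0 10.5 0.1 3.0
35.0 10.5 0.2 3.0
37.0 10.5 0.3 3.0
39.0 10.5 0.4 3.0
41.0 10.5 0.5 3.0
43.0 10.5 0.6 3.0
45.0 12.0 0.7 3.8
47.0 13.5 0.8 3.29
48.0 15.0 0.8 3.21
49.0 16.5 0.8 3.33
50.0 18.0 0.75 3.05
50.0 19.5 0.85 3.02
51.0 21.0 0.85 2.89
51.0 22.5 0.95 2.71
51.0 24.0 0.95 2.07
52.0 25.5 0.9 2.01
53.0 27.0 0.9 1.79
54.0 28.5 0.9 1.85
55.0 30.0 0.85 2.1
56.0 30.75 0.75 1.87
58.0 31.5 0.65 2.23
59.0 31.5 0.55 1.82
61.0 31.5 0.45 2.01
63.0 31.5 0.35 1.97
65.0 30.75 0.25 2.07
67.0 30.75 0.2 2.42
69.0 30.0 0.1 2.03
71.0 30.75 0.05 2.5
73.0 30.75 -0.05 1.84
75.0 30.0 -0.1 2.18
77.0 29.25 -0.1 2.32
79.0 27.75 -0.1 2.36
80.0 26.25 -0.1 2.18
81.0 24.75 -0.1 2.33
81.0 23.25 -0.1 1.83
82.0 21.75 -0.1 2.55
82.0 20.25 -0.1 2.52
82.0 1
[... 404 characters left out ...]
51
79.0 -11.25 -0.1 2.66
78.0 -12.75 -0.1 1.82
78.0 -14.25 -0.1 1.97
78.0 -15.75 -0.1 2.12
78.0 -17.25 -0.1 2.27
78.0 -18.75 -0.1 2.42
78.0 -20.25 -0.1 2.57
78.0 -21.75 -0.1 2.72
77.0 -23.25 -0.1 1.97
77.0 -24.75 -0.1 2.43
76.0 -26.25 -0.1 2.23
75.0 -27.75 -0.1 2.11
74.0 -29.25 -0.1 1.99
76.0 -30.0 -0.1 4.1
78.0 -30.0 -0.1 5.83
80.0 -30.0 -0.1 7.56
82.0 -30.0 -0.1 9.3
84.0 -30.0 -0.1 11.03
86.0 -30.0 -0.1 12.8
88.0 -30.0 -0.1 14.61
90.0 -30.0 -0.1 16.45
92.0 -30.0 -0.1 18.32
94.0 -30.0 -0.1 20.2
96.0 -30.0 -0.1 22.1
98.0 -30.0 -0.1 24.01
100.0 -30.0 -0.1 25.93
102.0 -30.0 -0.1 27.86
104.0 -30.0 -0.1 29.8
106.0 -30.0 -0.1 31.74
108.0 -30.0 -0.1 33.69
real	0m11.619s
user	0m10.356s
sys	0m0.401s
```

apply_moves:
  moves:
    - [[0,-4,0],[-38,-20,-36],40]
    - [[0,-8,0],[-76,-40,-72],40]
    - [[0,-12,0],[-115,-60,-108],40]
    - [[0,-17,0],[-153,-80,-144],40]
    - [[0,-21,0],[-192,-90,-180],40]
    - [[0,-25,0],[-230,-90,-215],40]
    - [[0,-29,0],[-268,-90,-251],40]
    - [[0,-33,0],[-306,-90,-287],40]

```text
time_s: 2.1
tcp_pos: [0.3647, -0.1722, 0.329]
tcp_rot: [[-0.665, 0.001, 0.747], [-0.747, -0.0, -0.665], [-0.0, -1.0, 0.001]]
contact_force: [0.6, -0.3, 1.1]
width: 0.04
```

```bash
cat >> h.py <<'E'
def delta(T=None,lean=None,Rt=None,s=None):
    """T: target TCP world; Rt target rot -> (turn deg, shift mm)"""
    from scipy.spatial.transform import Rotation as Ro
    s=s or bot.state(); R=s["tcp_rot"]; out=[]
    t=Ro.from_matrix(R.T@Rt).as_rotvec(degrees=True) if Rt is not None else np.zeros(3)
    return t.round(2), (R.T@(np.array(T)-s["tcp_pos"])*1000).round(2)
E
python3 - <<'E'
from h import *
s=bot.state();print(s["time_s"],s["tcp_pos"],s["joint_positions"],s["contact_force"])
yaw=-.2942
d=np.array([np.cos(yaw),np.sin(yaw),0]);y=np.array([0,0,-1.]);R=np.c_[np.cross(y,d),y,d]
print(delta([.53,.0948,.30],Rt=R)); print(R)
E
```

```text
2.1 [ 0.3647 -0.1722  0.329 ] [-42.2059   3.2677  84.179    0.001   92.5119  -0.496 ] [ 0.619  -0.3244  1.0816]
(array([ -0.04, -24.85,   0.01]), array([-309.25,   28.95,  -54.28]))
[[-0.29   0.     0.957]
 [-0.957  0.    -0.29 ]
 [-0.    -1.     0.   ]]
```

apply_moves:
  moves:
    - [[0,-4,0],[-50,0,-9],40]
    - [[0,-8,0],[-100,0,-18],40]
    - [[0,-12,0],[-150,5,-27],40]
    - [[0,-17,0],[-200,10,-36],40]
    - [[0,-21,0],[-250,20,-45],40]
    - [[0,-24.85,0],[-290,29,-52],40]
    - [[0,-24.85,0],[-309.3,29,-54.3],40]
    - [[0,-24.85,0],[-309.3,29,-54.3],40]

```text
time_s: 3.1
tcp_pos: [0.5303, 0.095, 0.3]
tcp_rot: [[-0.29, 0.001, 0.957], [-0.957, -0.001, -0.29], [0.0, -1.0, 0.001]]
contact_force: [-0.6, -0.1, -1.1]
width: 0.0402
```

```bash
cat > look.py <<'E'
from h import *
import sys
def look(tag,boxes):
    o=[]
    for n,(x0,y0,w,h) in boxes.items():
        im=cv2.cvtColor(bot.snapshot(n),cv2.COLOR_RGB2BGR); cv2.imwrite(f"pics/{tag}_{n}_full.png",im)
        f=400/w; o.append(cv2.resize(im[y0:y0+h,x0:x0+w],(400,int(h*f)),interpolation=cv2.INTER_CUBIC))
    H=max(i.shape[0] for i in o); o=[cv2.copyMakeBorder(i,0,H-i.shape[0],0,0,0) for i in o]
    cv2.imwrite(f"pics/{tag}.png",np.hstack(o)[:600])
if __name__=="__main__": look(sys.argv[1],{"scene":(215,140,100,130),"top":(210,160,100,110)})
E
python3 look.py a1
python3 - <<'E'
from h import *
s=bot.state();print(s["time_s"],s["tcp_pos"],s["joint_positions"],s["contact_force"])
yaw=-.2942
d=np.array([np.cos(yaw),np.sin(yaw),0]);y=np.array([0,0,-1.]);R=np.c_[np.cross(y,d),y,d]
print(delta([.53,.0948,.1904],Rt=R))
E
```

```text
3.2 [0.5298 0.0939 0.3004] [-2.542  18.4754 69.2553 -0.0419 92.2042 14.4039] [-0.4358 -0.8928 -0.9971]
(array([-0.07, -0.09,  0.02]), array([ -0.96, 110.01,  -0.19]))
```

View pics/a1.png

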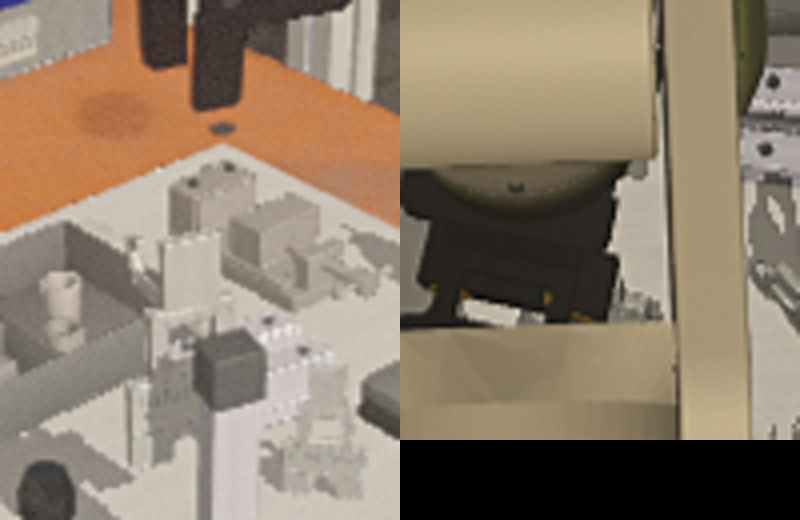

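apply_moves:
  moves:
    - [[0,0,0],[-1,40,0],40]
    - [[0,0,0],[-1,75,0],40]
    - [[0,0,0],[-1,95,0],40]
    - [[0,0,0],[-1,105,0],40]
    - [[0,0,0],[-1,110,0],40]
    - [[0,0,0],[-1,110,0],40]

```text
time_s: 3.95
tcp_pos: [0.5303, 0.0945, 0.1909]
tcp_rot: [[-0.292, 0.002, 0.956], [-0.956, -0.001, -0.292], [0.0, -1.0, 0.002]]
contact_force: [-0.1, 0.0, -0.3]
width: 0.0399
```

```bash
python3 look.py a2
```

```text
(no output)
```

View pics/a2.png

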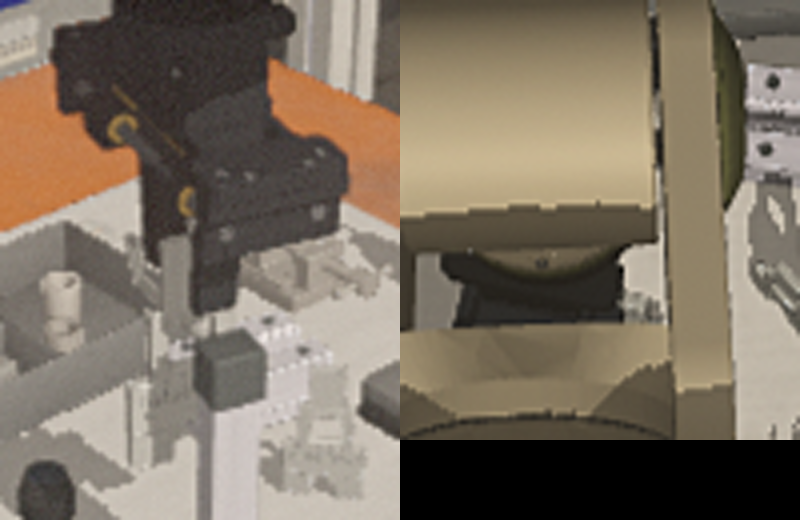

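apply_moves:
  moves:
    - [[0,0,0],[0,0,0],25]
    - [[0,0,0],[0,0,0],16]
    - [[0,0,0],[0,0,0],10]
    - [[0,0,0],[0,0,0],6]
    - [[0,0,0],[0,0,0],4]

```text
time_s: 4.68
tcp_pos: [0.5307, 0.0946, 0.1912]
tcp_rot: [[-0.292, 0.003, 0.957], [-0.957, -0.001, -0.292], [-0.0, -1.0, 0.003]]
contact_force: [1.6, -0.4, -1.3]
width: 0.0076
```

```bash
python3 look.py a3
python3 - <<'E'
from h import *
F=[bot.state()]
s=F[0];print(s["time_s"],s["tcp_pos"],s["contact_force"],s["ft_torque"],s["width"])
print(s["tcp_rot"])
E
```

```text
4.775 [0.5307 0.0946 0.1912] [ 1.6119  0.1327 -0.8812] [-0.059  -0.4345 -0.0144] 0.007750611857137532
[[-0.2917  0.0029  0.9565]
 [-0.9565 -0.001  -0.2917]
 [ 0.0001 -1.      0.0031]]
```

View pics/a3.png

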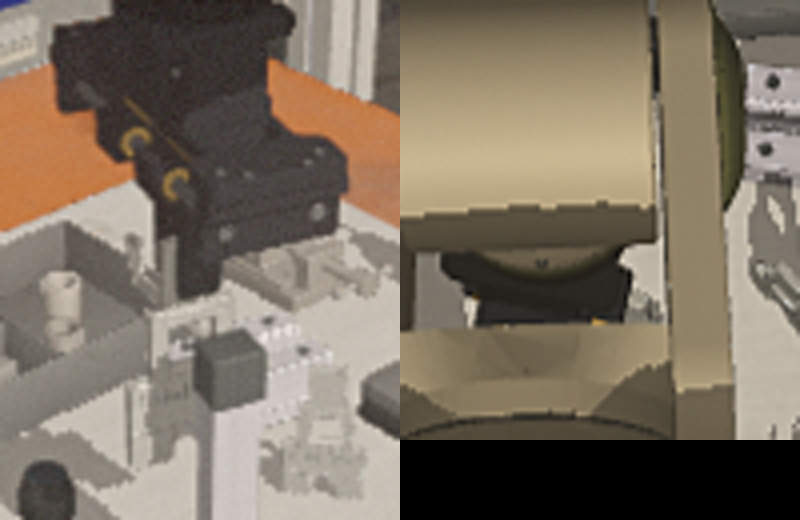

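apply_moves:
  moves:
    - [[0,0,0],[0,-2,0],4]
    - [[0,0,0],[0,-4,0],4]
    - [[0,0,0],[0,-6,0],4]
    - [[0,0,0],[0,-8,0],4]

```text
time_s: 5.28
tcp_pos: [0.5306, 0.0947, 0.1992]
tcp_rot: [[-0.292, 0.003, 0.957], [-0.957, -0.001, -0.292], [0.0, -1.0, 0.003]]
contact_force: [-0.1, -1.2, -2.6]
width: 0.0079
```

```bash
python3 look.py a4
cat > st.py <<'E'
from h import *
s=bot.state();print(s["time_s"],"pos",s["tcp_pos"]*1000,"F",s["contact_force"].round(2),"M",s["ft_torque"].round(3),s["width"].round(4)); print("efforts",s["joint_efforts"].round(2))
E
python3 st.py
```

```text
Traceback (most recent call last):
  File "st.py", line 2, in <module>
    s=bot.state();print(s["time_s"],"pos",s["tcp_pos"]*1000,"F",s["contact_force"].round(2),"M",s["ft_torque"].round(3),s["width"].round(4)); print("efforts",s["joint_efforts"].round(2))
                                                                                                                        ^^^^^^^^^^^^^^^^
AttributeError: 'float' object has no attribute 'round'
```

View pics/a4.png

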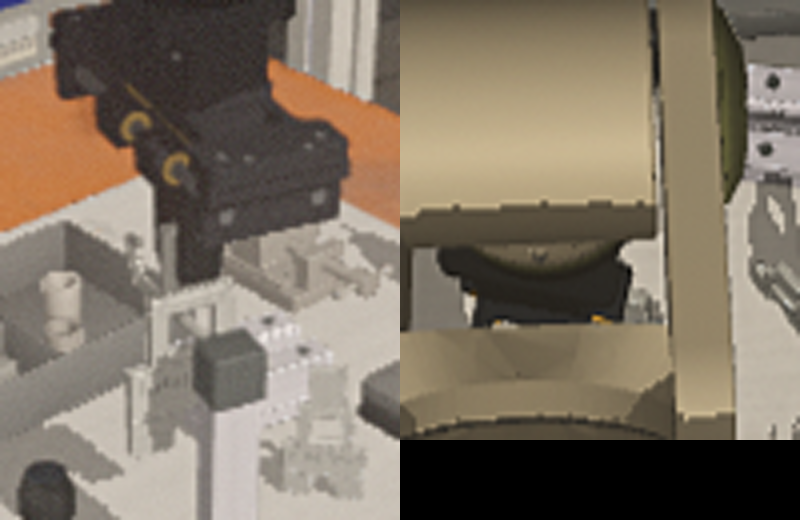

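apply_moves:
  moves:
    - [[0,0,0],[0,-2,0],4]
    - [[0,0,0],[0,-4,0],4]
    - [[0,0,0],[0,-5,0],4]
    - [[0,0,0],[0,-5,0],4]

```text
time_s: 5.88
tcp_pos: [0.5307, 0.0947, 0.2045]
tcp_rot: [[-0.292, 0.003, 0.957], [-0.957, -0.001, -0.292], [-0.0, -1.0, 0.003]]
contact_force: [-0.1, -0.9, -1.6]
width: 0.0078
```

apply_moves:
  moves:
    - [[0,0,0],[0,-0.5,0],4]
    - [[0,0,0],[0,-0.5,0],4]

```text
time_s: 6.12
tcp_pos: [0.5307, 0.0947, 0.205]
tcp_rot: [[-0.292, 0.003, 0.957], [-0.957, -0.001, -0.292], [-0.0, -1.0, 0.004]]
contact_force: [0.7, 1.1, -3.6]
width: 0.0079
```

apply_moves:
  moves:
    - [[0,0,0],[0,-0.5,0],4]
    - [[0,0,0],[0,-0.5,0],4]

```text
time_s: 6.38
tcp_pos: [0.5307, 0.0947, 0.2055]
tcp_rot: [[-0.292, 0.003, 0.957], [-0.957, -0.001, -0.292], [-0.0, -1.0, 0.004]]
contact_force: [0.3, 0.6, -3.2]
width: 0.0079
```

apply_moves:
  moves:
    - [[0,0,0],[0,-0.5,0],4]
    - [[0,0,0],[0,-0.5,0],4]

```text
time_s: 6.62
tcp_pos: [0.5307, 0.0946, 0.206]
tcp_rot: [[-0.292, 0.004, 0.957], [-0.957, -0.001, -0.292], [-0.0, -1.0, 0.004]]
contact_force: [-0.0, -0.0, -4.4]
width: 0.0077
```

apply_moves:
  moves:
    - [[0,0,0],[0,-0.4,0],4]
    - [[0,0,0],[0,-0.4,0],4]

```text
time_s: 6.88
tcp_pos: [0.5307, 0.0946, 0.2063]
tcp_rot: [[-0.292, 0.003, 0.956], [-0.957, -0.001, -0.292], [-0.0, -1.0, 0.003]]
contact_force: [0.8, 0.1, -4.7]
width: 0.0078
```

```bash
sed -i 's/s\["width"\].round(4)/round(s["width"],4)/' st.py; python3 st.py
```

```text
6.875 pos [530.6849  94.6474 206.3265] F [ 0.78  0.1  -4.66] M [-0.002 -0.116  0.036] 0.0078
efforts [  0.03 -45.55 -22.9    0.07   0.06   0.  ]
```

apply_moves:
  moves:
    - [[0,0,0],[0,-0.4,0],4]
    - [[0,0,0],[0,-0.4,0],4]

```text
time_s: 7.12
tcp_pos: [0.5306, 0.0947, 0.2065]
tcp_rot: [[-0.292, 0.003, 0.957], [-0.957, -0.001, -0.292], [-0.0, -1.0, 0.003]]
contact_force: [1.1, -0.1, -5.4]
width: 0.0077
```

apply_moves:
  moves:
    - [[0,0,0],[0,-0.4,0],4]
    - [[0,0,0],[0,-0.4,0],4]

```text
time_s: 7.38
tcp_pos: [0.5306, 0.0946, 0.2066]
tcp_rot: [[-0.292, 0.002, 0.957], [-0.957, -0.001, -0.292], [0.0, -1.0, 0.003]]
contact_force: [1.2, -0.5, -8.8]
width: 0.0077
```

```bash
python3 st.py
```

```text
7.375 pos [530.5878  94.6403 206.618 ] F [ 1.15 -0.48 -8.81] M [-0.034 -0.308  0.015] 0.0077
efforts [  0.14 -47.65 -23.74   0.06   0.34   0.  ]
```

apply_moves:
  moves:
    - [[0,0,0],[0,4,0],4]
    - [[0,0,0],[0,8,5],4]
    - [[0,0,0],[0,9,15],4]
    - [[0,0,0],[0,10,25],4]
    - [[0,0,0],[0,11,33],4]
    - [[0,0,0],[0,11.5,38],4]
    - [[0,0,0],[0,12,40],4]
    - [[0,0,0],[0,12,40],4]

```text
time_s: 8.38
tcp_pos: [0.5688, 0.083, 0.1947]
tcp_rot: [[-0.292, 0.002, 0.957], [-0.957, -0.001, -0.292], [0.0, -1.0, 0.002]]
contact_force: [-1.1, -0.1, -3.1]
width: 0.0081
```

apply_moves:
  moves:
    - [[0,0,0],[0,-2,0],4]
    - [[0,0,0],[0,-3,0],4]
    - [[0,0,0],[0,-4,0],4]
    - [[0,0,0],[0,-4,0],4]

```text
time_s: 8.88
tcp_pos: [0.5688, 0.083, 0.1988]
tcp_rot: [[-0.292, 0.003, 0.957], [-0.957, -0.001, -0.292], [0.0, -1.0, 0.003]]
contact_force: [-0.5, 0.2, -2.4]
width: 0.0078
```

```bash
python3 st.py
```

```text
8.875 pos [568.8213  82.9906 198.8124] F [-0.46  0.22 -2.43] M [ 0.014 -0.04  -0.007] 0.0078
efforts [  0.01 -48.79 -22.86   0.07   0.     0.  ]
```

apply_moves:
  moves:
    - [[0,0,0],[0,-1,0],4]
    - [[0,0,0],[0,-1,0],4]

```text
time_s: 9.12
tcp_pos: [0.5688, 0.083, 0.1999]
tcp_rot: [[-0.292, 0.003, 0.957], [-0.957, -0.001, -0.292], [0.0, -1.0, 0.003]]
contact_force: [0.2, 0.8, -3.2]
width: 0.0076
```

apply_moves:
  moves:
    - [[0,0,0],[0,-0.7,0],4]
    - [[0,0,0],[0,-0.7,0],4]

```text
time_s: 9.38
tcp_pos: [0.5688, 0.083, 0.2006]
tcp_rot: [[-0.292, 0.003, 0.957], [-0.957, -0.001, -0.292], [0.0, -1.0, 0.003]]
contact_force: [0.5, 0.1, -2.9]
width: 0.0076
```

apply_moves:
  moves:
    - [[0,0,0],[0,-0.6,0],4]
    - [[0,0,0],[0,-0.6,0],4]

```text
time_s: 9.62
tcp_pos: [0.5689, 0.083, 0.2013]
tcp_rot: [[-0.292, 0.003, 0.957], [-0.957, -0.001, -0.292], [0.0, -1.0, 0.003]]
contact_force: [-0.7, 0.2, -3.2]
width: 0.0077
```

```bash
python3 st.py
```

```text
9.625 pos [568.8724  82.9972 201.285 ] F [-0.66  0.23 -3.22] M [-0.053 -0.027  0.005] 0.0077
efforts [  0.   -48.67 -22.9    0.07  -0.     0.  ]
```

apply_moves:
  moves:
    - [[0,0,0],[0,-0.6,0],4]
    - [[0,0,0],[0,-0.6,0],4]

```text
time_s: 9.88
tcp_pos: [0.5689, 0.083, 0.202]
tcp_rot: [[-0.292, 0.003, 0.956], [-0.957, -0.001, -0.292], [-0.0, -1.0, 0.003]]
contact_force: [-0.7, 0.9, -3.9]
width: 0.0077
```

apply_moves:
  moves:
    - [[0,0,0],[0,-0.6,0],4]
    - [[0,0,0],[0,-0.6,0],4]

```text
time_s: 10.12
tcp_pos: [0.5689, 0.083, 0.2025]
tcp_rot: [[-0.292, 0.003, 0.957], [-0.957, -0.001, -0.292], [-0.0, -1.0, 0.003]]
contact_force: [0.7, 0.2, -4.1]
width: 0.0076
```

```bash
python3 st.py
```

```text
10.125 pos [568.8578  83.0153 202.5136] F [ 0.66  0.17 -4.12] M [-0.017 -0.066 -0.006] 0.0076
efforts [  0.01 -49.04 -23.15   0.07   0.     0.  ]
```

apply_moves:
  moves:
    - [[0,0,0],[0,-0.5,0],4]
    - [[0,0,0],[0,-0.5,0],4]

```text
time_s: 10.38
tcp_pos: [0.5688, 0.083, 0.2027]
tcp_rot: [[-0.292, 0.002, 0.957], [-0.957, -0.001, -0.292], [0.0, -1.0, 0.002]]
contact_force: [1.1, -0.5, -6.2]
width: 0.0076
```

```bash
python3 st.py
```

```text
10.375 pos [568.8009  83.0284 202.7201] F [ 1.1  -0.47 -6.15] M [-0.052 -0.128 -0.065] 0.0076
efforts [  0.06 -50.26 -23.64   0.07   0.13   0.  ]
```

```bash
cat > frame.py <<'E'
from h import *
from plan import clr
P=.097; H0=19.4   # pitch, TCP height in template z
YAW=np.arctan2(-.2917,.9565); D=np.array([np.cos(YAW),np.sin(YAW),0]); 
S0=0.0  # correction of s
ANCH=np.array([528.9,93.0,165.0])
def to_hook(s=None):
    s=s or bot.state(); t=s["tcp_pos"]*1000; y=s["tcp_rot"][:,1]
    o=t+H0*y            # template origin: y points to feet
    r=o-ANCH; X=r@D - S0; Z=r[2]; lat=r@np.array([-D[1],D[0],0])
    lean=np.arctan2(y@D,-y[2])   # feet outward +
    x=np.cos(P)*X-np.sin(P)*Z; z=np.sin(P)*X+np.cos(P)*Z
    return x,z,lean+P,lat
if __name__=="__main__":
    x,z,ph,lat=to_hook(); print("hook x z phi lat",x,z,ph,lat,"clr",clr(x,z,ph))
    for zz in(12,14,16,18): 
        xs=np.arange(35,62,.1); c=clr(xs,zz,.097); print(zz,"touch x",xs[np.argmax(c<0)], )
E
python3 frame.py; python3 st.py
```

```text
hook x z phi lat 39.154432572892176 22.21664482855722 0.09945875286419747 2.099156347438503 clr -0.36243223308693473
12 touch x 54.80000000000028
14 touch x 54.60000000000028
16 touch x 54.400000000000276
18 touch x 54.20000000000027
10.375 pos [568.8009  83.0284 202.7201] F [ 1.1  -0.47 -6.15] M [-0.052 -0.128 -0.065] 0.0076
efforts [  0.06 -50.26 -23.64   0.07   0.13   0.  ]
```

apply_moves:
  moves:
    - [[0,0,0],[0,4,0],4]
    - [[0,0,0],[0,8,0],4]
    - [[0,0,0],[0,8.5,5],4]
    - [[0,0,0],[0,9,9],4]
    - [[0,0,0],[0,9,11],4]
    - [[0,0,0],[0,9,11],4]

```text
time_s: 11.12
tcp_pos: [0.5795, 0.0797, 0.1938]
tcp_rot: [[-0.292, 0.002, 0.956], [-0.956, -0.001, -0.292], [0.0, -1.0, 0.003]]
contact_force: [-0.6, 0.6, -3.5]
width: 0.0082
```

```bash
python3 look.py a5;python3 frame.py|head -1; python3 st.py
```

```text
hook x z phi lat 50.96107753612967 14.400243844650312 0.09947263073139126 2.086838557986001 clr 3.5373509401541536
11.225 pos [579.3128  79.8088 193.797 ] F [-0.83 -0.42 -2.53] M [-0.006 -0.028 -0.004] 0.0076
efforts [ -0.07 -49.7  -22.87   0.07  -0.01   0.  ]
```

View pics/a5.png

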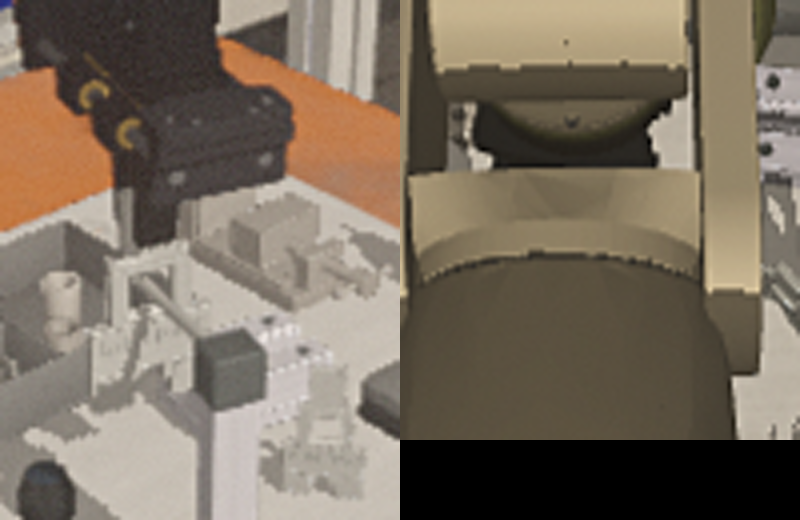

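Shank runs through the eye as expected. Feel forward for the barb end.

apply_moves:
  moves:
    - [[0,0,0],[0,0,1],4]
    - [[0,0,0],[0,0,1.5],4]
    - [[0,0,0],[0,0,1.5],4]

```text
time_s: 11.6
tcp_pos: [0.5808, 0.0794, 0.1938]
tcp_rot: [[-0.292, 0.002, 0.957], [-0.957, -0.001, -0.292], [0.0, -1.0, 0.002]]
contact_force: [-0.9, 0.6, -1.7]
width: 0.008
```

apply_moves:
  moves:
    - [[0,0,0],[0,0,0.6],4]
    - [[0,0,0],[0,0,0.6],4]

```text
time_s: 11.85
tcp_pos: [0.5814, 0.0792, 0.1938]
tcp_rot: [[-0.292, 0.002, 0.957], [-0.957, -0.001, -0.292], [0.0, -1.0, 0.003]]
contact_force: [0.9, 0.8, -2.9]
width: 0.0078
```

apply_moves:
  moves:
    - [[0,0,0],[0,0,0.6],4]
    - [[0,0,0],[0,0,0.6],4]

```text
time_s: 12.1
tcp_pos: [0.582, 0.079, 0.1938]
tcp_rot: [[-0.292, 0.002, 0.957], [-0.957, -0.001, -0.292], [0.0, -1.0, 0.002]]
contact_force: [0.6, 0.4, -3.3]
width: 0.0077
```

```bash
python3 frame.py|head -1; python3 st.py
```

```text
hook x z phi lat 53.720043875700256 14.648238170979361 0.09948823906227662 2.0769653851165457 clr 0.7675131933340991
12.1 pos [581.9596  78.993  193.7766] F [ 0.55  0.38 -3.31] M [-0.037 -0.074  0.032] 0.0077
efforts [ -0.01 -50.06 -22.88   0.07  -0.01  -0.  ]
```

apply_moves:
  moves:
    - [[0,0,0],[0,0,0.5],4]
    - [[0,0,0],[0,0,0.5],4]

```text
time_s: 12.35
tcp_pos: [0.5825, 0.0789, 0.1938]
tcp_rot: [[-0.292, 0.002, 0.957], [-0.957, -0.001, -0.292], [0.0, -1.0, 0.002]]
contact_force: [0.3, 0.4, -2.9]
width: 0.0083
```

apply_moves:
  moves:
    - [[0,0,0],[0,0,0.5],4]
    - [[0,0,0],[0,0,0.5],4]

```text
time_s: 12.6
tcp_pos: [0.583, 0.0787, 0.1938]
tcp_rot: [[-0.292, 0.002, 0.957], [-0.957, -0.001, -0.292], [0.0, -1.0, 0.002]]
contact_force: [0.1, 0.8, -2.9]
width: 0.0079
```

```bash
python3 frame.py|head -1; python3 st.py
```

```text
hook x z phi lat 54.77639195612696 14.73504200727502 0.0994409814994065 2.06399122743522 clr -0.2925915977872471
12.6 pos [582.9704  78.6712 193.7607] F [ 0.07  0.77 -2.86] M [-0.036 -0.014 -0.02 ] 0.0079
efforts [ -0.07 -50.12 -22.95   0.06  -0.05  -0.  ]
```

apply_moves:
  moves:
    - [[0,0,0],[0,0,0.5],4]
    - [[0,0,0],[0,0,0.5],4]

```text
time_s: 12.85
tcp_pos: [0.5833, 0.0786, 0.1937]
tcp_rot: [[-0.292, 0.002, 0.957], [-0.957, -0.001, -0.292], [0.0, -1.0, 0.002]]
contact_force: [-2.0, -0.2, -2.3]
width: 0.0077
```

apply_moves:
  moves:
    - [[0,0,0],[0,0,0.5],4]
    - [[0,0,0],[0,0,0.5],4]

```text
time_s: 13.1
tcp_pos: [0.5834, 0.0786, 0.1937]
tcp_rot: [[-0.292, 0.001, 0.957], [-0.957, -0.0, -0.292], [0.0, -1.0, 0.001]]
contact_force: [-3.4, 0.6, -1.5]
width: 0.0076
```

```bash
python3 frame.py|head -1; python3 st.py
```

```text
hook x z phi lat 55.225678938173026 14.690179152375624 0.09802532491886724 2.1216610405870013 clr -0.7460767037815694
13.1 pos [583.4374  78.5902 193.6726] F [-3.44  0.58 -1.48] M [0.086 0.513 0.029] 0.0076
efforts [ -0.75 -49.38 -23.89  -0.09  -0.85  -0.  ]
```

```bash
sed -i 's/^S0=0.0/S0=0.5/' frame.py
cat > plan2.py <<'E'
from plan import *
xs=np.arange(36,100,.5);zs=np.arange(6,60,.5);ps=np.arange(.0,1.11,.05)
G=clr(xs[:,None,None],zs[None,:,None],ps[None,None,:])
st=tuple(int(np.argmin(abs(a-v))) for a,v in((xs,44),(zs,14),(ps,.1)))
K=2.5
# first widest value, then min-cost path with cost penalizing low clearance
def dij(thr):
    import heapq
    D={st:0};par={};h=[(0,st)];done=set()
    while h:
        b,n=heapq.heappop(h)
        if n in done: continue
        done.add(n)
        if xs[n[0]]>=95: 
            path=[n]
            while path[-1]!=st: path.append(par[path[-1]])
            return path[::-1]
        for dx in(-1,0,1):
            for dz in(-1,0,1):
                for dp in(-1,0,1):
                    m=(n[0]+dx,n[1]+dz,n[2]+dp)
                    if m==n or not all(0<=m[i]<G.shape[i] for i in range(3)) or m in done or G[m]<thr: continue
                    c=b+(.5*np.hypot(dx,dz)+1.0*abs(dp))*(1+30*max(0,4-G[m])**3/64)
                    if c<D.get(m,1e9): D[m]=c;par[m]=n;heapq.heappush(h,(c,m))
    return None
for thr in(2.1,1.9,1.7,1.5):
    p=dij(thr); print(thr,p is not None)
    if p: break
for n in p[::2]: print(xs[n[0]],zs[n[1]],round(ps[n[2]],2),round(G[n],2))
E
python3 plan2.py
```

```text
2.1 False
1.9 True
44.0 14.0 0.1 6.5
44.5 14.0 0.2 6.5
45.5 14.0 0.3 6.5
46.5 14.0 0.4 5.67
47.5 14.0 0.5 4.5
48.0 14.0 0.6 3.85
48.0 14.0 0.7 3.56
48.5 14.5 0.8 3.9
49.5 15.5 0.8 4.26
50.0 16.5 0.8 4.19
50.0 17.5 0.9 4.27
50.5 18.5 1.0 4.15
50.5 19.5 1.0 3.78
50.5 20.5 1.0 3.49
50.5 21.5 1.0 2.99
51.0 22.5 1.0 2.71
51.0 23.5 1.0 2.43
51.5 24.5 1.0 2.35
52.0 25.5 1.0 2.1
52.5 26.5 1.0 2.0
53.0 27.5 1.0 2.04
53.5 28.5 1.0 2.09
54.5 29.5 1.0 2.22
55.5 30.5 1.0 2.44
56.5 31.5 1.0 2.86
57.5 32.5 1.0 3.47
58.5 33.0 1.0 3.74
59.5 33.0 1.0 3.62
60.5 33.0 1.0 3.6
61.5 33.0 1.0 3.68
62.5 33.0 1.0 3.85
63.5 33.0 1.0 4.02
64.5 33.0 1.0 4.2
65.5 33.0 1.0 4.37
66.5 33.0 1.0 4.55
67.5 33.0 1.0 4.72
68.5 33.0 1.0 4.9
69.5 33.0 1.0 4.95
70.5 33.0 1.0 4.79
71.5 33.0 1.0 4.71
72.5 33.0 1.0 4.71
73.5 33.0 1.0 4.79
74.5 33.0 1.0 4.95
75.5 33.0 1.0 5.19
76.5 33.0 1.0 5.5
77.5 33.0 1.0 5.88
78.5 33.0 1.0 6.32
79.5 33.0 1.0 6.82
80.5 33.0 1.0 7.36
81.5 33.0 1.0 7.9
82.5 33.0 1.0 8.44
83.5 33.0 1.0 8.98
84.5 33.0 1.0 9.52
85.5 33.0 1.0 10.06
86.5 33.0 1.0 10.6
87.5 33.0 1.0 11.14
88.5 33.0 1.0 11.68
89.5 33.0 1.0 12.22
90.5 33.0 1.0 12.76
91.5 33.0 1.0 13.3
92.5 33.0 1.0 13.84
93.5 33.0 1.0 14.38
94.5 33.0 1.0 14.92
```

```bash
cat > plan3.py <<'E'
from plan import *
import heapq
xs=np.arange(46,90,.25);zs=np.arange(8,45,.25)
def run(ph):
    G=clr(xs[:,None],zs[None,:],ph); G=np.minimum(G,3.5)
    st=(int(np.argmin(abs(xs-47))),int(np.argmin(abs(zs-14)))); par={};best={st:G[st]};h=[(-G[st],st)];done=set()
    while h:
        b,n=heapq.heappop(h)
        if n in done: continue
        done.add(n)
        if xs[n[0]]>=85: return -b,None
        for d in((-1,0),(1,0),(0,1),(0,-1),(1,1),(-1,1)):
            m=(n[0]+d[0],n[1]+d[1])
            if 0<=m[0]<len(xs) and 0<=m[1]<len(zs) and m not in done:
                v=min(-b,G[m])
                if v>best.get(m,-9): best[m]=v;heapq.heappush(h,(-v,m))
for ph in(.6,.65,.7,.75,.8,.85,.9,.95,1.): print(ph,run(ph)[0])
# for chosen ph: for each x best z
for ph in(.8,.85,.9):
    print(ph,[(z,)+max(((round(float(clr(x,z,ph)),2),x) for x in np.arange(44,66,.25)),key=lambda t:t[0]) for z in(14,16,18,20,22,24,25,26,27,28,29,30,31,32)])
E
python3 plan3.py
```

```text
0.6 0.5635810328326496
0.65 0.8824115301167028
0.7 1.1428070759374824
0.75 1.3647183042356872
0.8 1.5692316858546107
0.85 1.7456853607010903
0.9 1.87393206055933
0.95 1.9625597905067576
1.0 2.003675675847477
0.8 [(14, 6.3, np.float64(51.0)), (16, 5.09, np.float64(50.75)), (18, 4.09, np.float64(50.75)), (20, 3.15, np.float64(51.0)), (22, 2.5, np.float64(51.25)), (24, 1.96, np.float64(51.75)), (25, 1.72, np.float64(52.25)), (26, 1.61, np.float64(52.5)), (27, 1.57, np.float64(53.25)), (28, 1.7, np.float64(53.75)), (29, 1.84, np.float64(54.5)), (30, 2.01, np.float64(55.5)), (31, 2.45, np.float64(65.75)), (32, 3.43, np.float64(65.75))]
0.85 [(14, 6.42, np.float64(50.75)), (16, 5.2, np.float64(50.5)), (18, 4.2, np.float64(50.5)), (20, 3.38, np.float64(50.75)), (22, 2.64, np.float64(51.0)), (24, 2.07, np.float64(51.5)), (25, 1.96, np.float64(52.0)), (26, 1.8, np.float64(52.5)), (27, 1.79, np.float64(53.0)), (28, 1.8, np.float64(53.5)), (29, 1.95, np.float64(54.25)), (30, 2.16, np.float64(55.25)), (31, 2.51, np.float64(56.25)), (32, 3.43, np.float64(65.75))]
0.9 [(14, 6.48, np.float64(50.75)), (16, 5.4, np.float64(50.5)), (18, 4.37, np.float64(50.5)), (20, 3.46, np.float64(50.5)), (22, 2.74, np.float64(51.0)), (24, 2.27, np.float64(51.5)), (25, 2.04, np.float64(51.75)), (26, 1.97, np.float64(52.25)), (27, 1.91, np.float64(52.75)), (28, 1.92, np.float64(53.5)), (29, 2.02, np.float64(54.25)), (30, 2.3, np.float64(55.0)), (31, 2.62, np.float64(56.0)), (32, 3.43, np.float64(65.75))]
```

```bash
cat > mk.py <<'E'
from frame import *
from scipy.spatial.transform import Rotation as Ro
import sys
def rows(W,lat=None):
    s=bot.state(); R=s["tcp_rot"]; x,z,ph,l0=to_hook(s); print("t",s["time_s"],"now",np.round([x,z,ph,l0],2),"F",s["contact_force"].round(1))
    L=np.array([-D[1],D[0],0]); up=np.array([0,0,1.]); lat=l0 if lat is None else lat
    prev=None
    for (x,z,ph) in W:
        l=ph-P; y=np.sin(l)*D-np.cos(l)*up; zz=np.cos(l)*D+np.sin(l)*up; Rt=np.c_[np.cross(y,zz),y,zz]
        X=np.cos(P)*x+np.sin(P)*z+S0; Z=-np.sin(P)*x+np.cos(P)*z
        T=ANCH+X*D+Z*up+lat*L-H0*y
        t=Ro.from_matrix(R.T@Rt).as_rotvec(degrees=True); sh=R.T@(T-s["tcp_pos"]*1000)
        step=0 if prev is None else np.linalg.norm(T-prev); prev=T
        print(f"[[{t[0]:.1f}, {t[1]:.1f}, {t[2]:.1f}], [{sh[0]:.1f}, {sh[1]:.1f}, {sh[2]:.1f}], 4],  # clr {clr(x,z,ph):.2f} step {step:.1f} z {T[2]:.0f}")
if __name__=="__main__": rows(eval(sys.argv[1]))
E
python3 mk.py "[(50,14,.1),(46,14,.1),(44,14,.2),(45,14,.3),(46,14,.4),(47.3,14,.5),(48,14,.6),(48,14,.6)]"
```

```text
t 13.1 now [54.73 14.64  0.1   2.12] F [-3.4  0.6 -1.5]
[[0.1, 0.0, 0.0], [0.0, 0.2, -4.8], 4],  # clr 4.54 step 0.0 z 193
[[0.1, 0.0, 0.0], [0.0, -0.2, -8.8], 4],  # clr 6.50 step 4.0 z 194
[[5.8, 0.0, 0.0], [0.0, -0.3, -12.7], 4],  # clr 6.50 step 3.9 z 194
[[11.6, 0.0, 0.0], [0.0, 0.1, -13.6], 4],  # clr 6.50 step 1.0 z 194
[[17.3, 0.0, 0.0], [0.0, 0.7, -14.5], 4],  # clr 5.67 step 1.1 z 193
[[23.0, 0.0, 0.0], [0.0, 1.5, -15.0], 4],  # clr 4.48 step 1.0 z 192
[[28.8, 0.0, 0.0], [0.0, 2.4, -16.1], 4],  # clr 3.85 step 1.4 z 191
[[28.8, 0.0, 0.0], [0.0, 2.4, -16.1], 4],  # clr 3.85 step 0.0 z 191
```

apply_moves:
  moves:
    - [[0,0,0],[0,0.2,-4.8],4]
    - [[0,0,0],[0,-0.2,-8.8],4]
    - [[5.8,0,0],[0,-0.3,-12.7],4]
    - [[11.6,0,0],[0,0.1,-13.6],4]
    - [[17.3,0,0],[0,0.7,-14.5],4]
    - [[23,0,0],[0,1.5,-15],4]
    - [[28.8,0,0],[0,2.4,-16.1],4]
    - [[28.8,0,0],[0,2.4,-16.1],4]

```text
time_s: 14.1
tcp_pos: [0.5667, 0.0837, 0.1908]
tcp_rot: [[-0.291, 0.46, 0.839], [-0.957, -0.14, -0.255], [0.001, -0.877, 0.481]]
contact_force: [-0.0, 1.0, -3.3]
width: 0.0078
```

```bash
python3 look.py a6; python3 mk.py "[(48.5,14,.7),(49.5,14,.8),(50.5,14.5,.87),(50.5,15,.87)]"
```

```text
t 14.2 now [48.19 14.38  0.6   2.15] F [ 0.4 -0.2 -2.7]
[[5.8, 0.0, 0.0], [0.0, 0.6, -1.9], 4],  # clr 3.89 step 0.0 z 190
[[11.5, 0.0, 0.0], [0.0, 1.4, -3.0], 4],  # clr 5.01 step 1.4 z 189
[[15.5, 0.0, 0.0], [0.0, 1.9, -3.2], 4],  # clr 6.06 step 0.5 z 188
[[15.5, 0.0, 0.0], [0.0, 1.5, -2.9], 4],  # clr 5.81 step 0.5 z 189
```

View pics/a6.png

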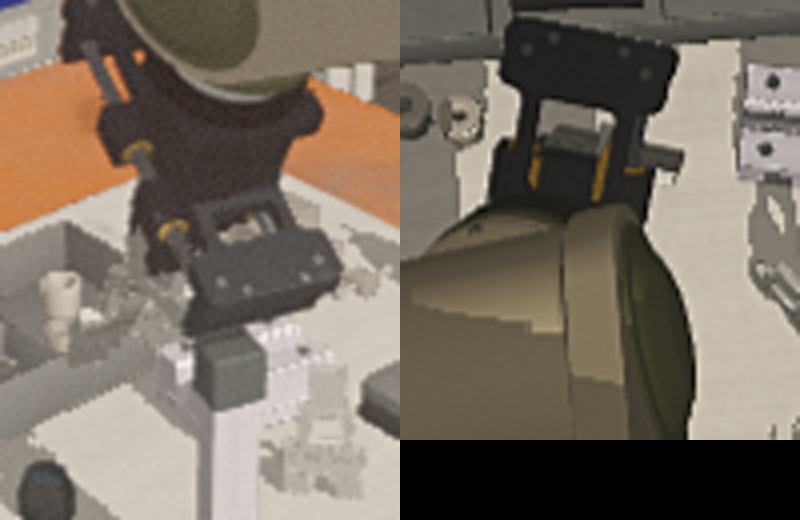

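```bash
python3 mk.py "[(49,14,.67),(50.5,15,.75),(50.7,17,.77),(50.8,19,.79),(51,21,.81),(51.2,22,.82),(51.2,22,.82)]"
```

```text
t 14.2 now [48.19 14.38  0.6   2.15] F [ 0.4 -0.2 -2.7]
[[4.0, 0.0, 0.0], [0.0, 0.8, -0.9], 4],  # clr 4.20 step 0.0 z 190
[[8.6, 0.0, 0.0], [0.0, 1.0, -0.7], 4],  # clr 4.99 step 0.3 z 190
[[9.8, 0.0, 0.0], [0.0, -0.5, 0.3], 4],  # clr 4.32 step 1.7 z 192
[[10.9, 0.0, 0.0], [0.0, -2.0, 1.1], 4],  # clr 3.56 step 1.7 z 194
[[12.1, 0.0, 0.0], [0.0, -3.5, 2.0], 4],  # clr 2.88 step 1.7 z 196
[[12.6, 0.0, 0.0], [0.0, -4.1, 2.5], 4],  # clr 2.54 step 0.9 z 196
[[12.6, 0.0, 0.0], [0.0, -4.1, 2.5], 4],  # clr 2.54 step 0.0 z 196
```

apply_moves:
  moves:
    - [[4,0,0],[0,0.8,-0.9],4]
    - [[8.6,0,0],[0,1,-0.7],4]
    - [[9.8,0,0],[0,-0.5,0.3],4]
    - [[10.9,0,0],[0,-2,1.1],4]
    - [[12.1,0,0],[0,-3.5,2],4]
    - [[12.6,0,0],[0,-4.1,2.5],4]
    - [[12.6,0,0],[0,-4.1,2.5],4]

```text
time_s: 15.08
tcp_pos: [0.5687, 0.083, 0.1967]
tcp_rot: [[-0.292, 0.632, 0.717], [-0.956, -0.193, -0.219], [0.0, -0.75, 0.661]]
contact_force: [-0.1, 0.8, -3.1]
width: 0.008
```

```bash
python3 mk.py "[(51.4,23,.83),(51.6,24,.84),(52.1,25,.85),(52.1,25,.85)]"; python3 st.py
```

```text
t 15.075 now [51.43 22.18  0.82  2.07] F [-0.1  0.8 -3.1]
[[0.6, -0.0, 0.0], [0.0, -0.6, 0.4], 4],  # clr 2.30 step 0.0 z 197
[[1.2, -0.0, 0.0], [0.0, -1.1, 1.0], 4],  # clr 2.10 step 0.9 z 198
[[1.7, -0.0, 0.0], [0.0, -1.4, 1.9], 4],  # clr 1.87 step 0.9 z 199
[[1.7, -0.0, 0.0], [0.0, -1.4, 1.9], 4],  # clr 1.87 step 0.0 z 199
15.075 pos [568.7267  83.0218 196.6531] F [-0.11  0.76 -3.11] M [ 0.149  0.648 -0.017] 0.008
efforts [  0.05 -37.61 -20.21  -0.72  -1.82   0.15]
```

apply_moves:
  moves:
    - [[0.6,0,0],[0,-0.6,0.4],4]
    - [[1.2,0,0],[0,-1.1,1],4]
    - [[1.7,0,0],[0,-1.4,1.9],4]
    - [[1.7,0,0],[0,-1.4,1.9],4]

```text
time_s: 15.58
tcp_pos: [0.5691, 0.0829, 0.1989]
tcp_rot: [[-0.292, 0.653, 0.698], [-0.956, -0.2, -0.213], [0.0, -0.73, 0.683]]
contact_force: [-0.2, 0.6, -3.1]
width: 0.0079
```

```bash
python3 mk.py "[(52.5,26,.86),(53.0,27,.87),(53.5,28,.88),(53.5,28,.88)]"; python3 st.py
```

```text
t 15.575 now [52.   24.88  0.85  2.1 ] F [-0.2  0.6 -3.1]
[[0.6, -0.0, 0.0], [0.0, -0.4, 1.0], 4],  # clr 1.80 step 0.0 z 200
[[1.2, -0.0, 0.0], [0.0, -0.6, 1.8], 4],  # clr 1.79 step 0.9 z 201
[[1.8, -0.0, 0.0], [0.0, -0.9, 2.7], 4],  # clr 1.92 step 0.9 z 201
[[1.8, -0.0, 0.0], [0.0, -0.9, 2.7], 4],  # clr 1.92 step 0.0 z 201
15.575 pos [569.1216  82.9329 198.8969] F [-0.17  0.6  -3.06] M [0.236 0.668 0.03 ] 0.0079
efforts [  0.03 -37.29 -20.06  -0.76  -1.76   0.17]
```

apply_moves:
  moves:
    - [[0.6,0,0],[0,-0.4,1],4]
    - [[1.2,0,0],[0,-0.6,1.8],4]
    - [[1.2,0,0],[0,-0.6,1.8],4]

```text
time_s: 15.95
tcp_pos: [0.5699, 0.0827, 0.2005]
tcp_rot: [[-0.292, 0.668, 0.685], [-0.956, -0.204, -0.209], [0.0, -0.716, 0.698]]
contact_force: [-0.1, -0.0, -3.3]
width: 0.0078
```

```bash
python3 mk.py "[(53.5,28,.88),(54.3,29,.88),(55.1,30,.88),(56.1,31,.88),(57.2,32,.88),(57.2,32,.88)]"; python3 st.py
```

```text
t 15.95 now [52.94 26.88  0.87  2.11] F [-0.1 -0.  -3.3]
[[0.6, 0.0, 0.0], [0.0, -0.3, 1.0], 4],  # clr 1.92 step 0.0 z 201
[[0.6, 0.0, 0.0], [0.0, -0.3, 2.3], 4],  # clr 1.99 step 1.3 z 202
[[0.6, 0.0, 0.0], [0.0, -0.4, 3.6], 4],  # clr 2.24 step 1.3 z 203
[[0.6, 0.0, 0.0], [0.0, -0.2, 5.0], 4],  # clr 2.58 step 1.4 z 204
[[0.6, 0.0, 0.0], [0.0, -0.0, 6.5], 4],  # clr 3.08 step 1.5 z 205
[[0.6, 0.0, 0.0], [0.0, -0.0, 6.5], 4],  # clr 3.08 step 0.0 z 205
15.95 pos [569.9218  82.6978 200.5092] F [-0.08 -0.03 -3.25] M [ 0.211  0.655 -0.017] 0.0078
efforts [  0.03 -37.16 -19.96  -0.83  -1.7    0.22]
```

No contact at the tightest point; continue.

apply_moves:
  moves:
    - [[0.6,0,0],[0,-0.3,1],4]
    - [[0.6,0,0],[0,-0.3,2.3],4]
    - [[0.6,0,0],[0,-0.3,2.3],4]

```text
time_s: 16.32
tcp_pos: [0.5714, 0.0823, 0.2025]
tcp_rot: [[-0.292, 0.675, 0.677], [-0.956, -0.206, -0.207], [0.0, -0.708, 0.706]]
contact_force: [-0.7, -0.0, -2.8]
width: 0.0077
```

```bash
python3 mk.py "[(55.1,30,.88),(56.1,31,.88),(57.2,32,.88),(59,33,.88),(61,33.5,.88),(64,34,.88),(64,34,.88)]"; python3 st.py
```

```text
t 16.325 now [54.43 29.12  0.88  2.12] F [-0.7 -0.  -2.8]
[[-0.0, -0.0, 0.0], [0.0, -0.0, 1.1], 4],  # clr 2.24 step 0.0 z 203
[[-0.0, -0.0, 0.0], [0.0, 0.1, 2.5], 4],  # clr 2.58 step 1.4 z 204
[[-0.0, -0.0, 0.0], [0.0, 0.3, 4.0], 4],  # clr 3.08 step 1.5 z 205
[[-0.0, -0.0, 0.0], [0.0, 1.1, 5.9], 4],  # clr 3.67 step 2.1 z 206
[[-0.0, -0.0, 0.0], [0.0, 2.3, 7.6], 4],  # clr 4.13 step 2.1 z 206
[[-0.0, -0.0, 0.0], [0.0, 4.3, 9.9], 4],  # clr 5.09 step 3.0 z 206
[[-0.0, -0.0, 0.0], [0.0, 4.3, 9.9], 4],  # clr 5.09 step 0.0 z 206
16.325 pos [571.4183  82.2562 202.452 ] F [-0.68 -0.02 -2.83] M [ 0.223  0.694 -0.018] 0.0077
efforts [  0.01 -37.12 -20.05  -0.65  -1.62   0.02]
```

apply_moves:
  moves:
    - [[0,0,0],[0,0,1.1],4]
    - [[0,0,0],[0,0.1,2.5],4]
    - [[0,0,0],[0,0.3,4],4]
    - [[0,0,0],[0,1.1,5.9],4]
    - [[0,0,0],[0,2.3,7.6],4]
    - [[0,0,0],[0,4.3,9.9],4]
    - [[0,0,0],[0,4.3,9.9],4]

```text
time_s: 17.2
tcp_pos: [0.5813, 0.0792, 0.2064]
tcp_rot: [[-0.292, 0.675, 0.677], [-0.956, -0.206, -0.207], [0.0, -0.708, 0.706]]
contact_force: [0.1, -0.1, -3.2]
width: 0.0074
```

```bash
python3 mk.py "[(70,35,.88),(80,38,.88),(90,45,.88),(105,60,.8),(120,75,.65),(130,90,.5),(135,100,.35),(135,105,.2)]"; python3 st.py
```

```text
t 17.2 now [64.3  34.07  0.88  2.07] F [ 0.1 -0.1 -3.2]
[[-0.1, -0.0, 0.0], [0.0, 3.8, 4.4], 4],  # clr 6.84 step 0.0 z 207
[[-0.1, -0.0, 0.0], [0.0, 9.6, 13.0], 4],  # clr 11.47 step 10.4 z 209
[[-0.1, -0.0, 0.0], [-0.0, 12.9, 24.8], 4],  # clr 22.66 step 12.2 z 215
[[-4.6, -0.0, 0.0], [-0.0, 15.0, 47.5], 4],  # clr 43.74 step 22.8 z 229
[[-13.2, -0.0, 0.0], [-0.0, 17.4, 71.5], 4],  # clr 64.90 step 24.1 z 245
[[-21.8, -0.0, 0.0], [-0.0, 16.5, 92.2], 4],  # clr 76.58 step 20.7 z 260
[[-30.4, -0.0, 0.0], [-0.0, 15.2, 105.7], 4],  # clr 78.84 step 13.6 z 270
[[-39.0, -0.0, 0.0], [-0.0, 13.7, 111.9], 4],  # clr 70.97 step 6.4 z 276
17.2 pos [581.2524  79.2068 206.4217] F [ 0.12 -0.06 -3.2 ] M [ 0.249  0.685 -0.013] 0.0074
efforts [ -0.07 -37.81 -20.56  -0.63  -1.72  -0.  ]
```

apply_moves:
  moves:
    - [[0,0,0],[0,3.8,4.4],4]
    - [[0,0,0],[0,9.6,13],4]
    - [[0,0,0],[0,12.9,24.8],4]
    - [[-4.6,0,0],[0,15,47.5],4]
    - [[-13.2,0,0],[0,17.4,71.5],4]
    - [[-21.8,0,0],[0,16.5,92.2],4]
    - [[-30.4,0,0],[0,15.2,105.7],4]
    - [[-39,0,0],[0,13.7,111.9],4]

```text
time_s: 18.2
tcp_pos: [0.6674, 0.0529, 0.277]
tcp_rot: [[-0.291, 0.097, 0.952], [-0.957, -0.028, -0.29], [-0.001, -0.995, 0.101]]
contact_force: [0.1, 0.4, -3.0]
width: 0.0076
```

```bash
python3 look.py a7; python3 st.py
python3 - <<'E'
from h import *
# rest top corners from top pic pixels t2 crop (f10,x0 285,y0 165), z=.04
f=10
for nm,(u,v) in dict(FL=(120,110),FR=(508,158),NR=(492,395),NL=(95,380),slotL_mid=(105,252),slotR_mid=(492,278),sFL=(183,155),sFR=(442,186),sNL=(163,322),sNR=(428,355)).items():
    px=((u+.5)/f-.5+285,(v+.5)/f-.5+165); print(nm,np.round(px,1),ray("top",px,.042 if nm[0]=="s" and nm[1]!="l" else .04)[:2]*1000)
E
```

```text
18.3 pos [668.6279  51.9221 275.3398] F [ 1.06 -0.22 -3.65] M [ 0.017 -0.153 -0.039] 0.008
efforts [ -0.2  -55.8  -27.92   0.33   1.59  -0.17]
FL [296.6 175.6] [672.8784  -9.8798]
FR [335.4 180.4] [654.0207 -97.7981]
NR [333.8 204. ] [598.3924 -87.8106]
NL [294.  202.6] [609.3295   1.7838]
slotL_mid [295.  189.8] [639.2634  -3.2813]
slotR_mid [333.8 192.4] [625.8279 -90.909 ]
sFL [302.8 180. ] [660.27   -23.1313]
sFR [328.8 183.2] [647.9947 -81.6074]
sNL [300.8 196.8] [621.116  -14.7619]
sNR [327.4 200. ] [608.4267 -74.0408]
```

View pics/a7.png

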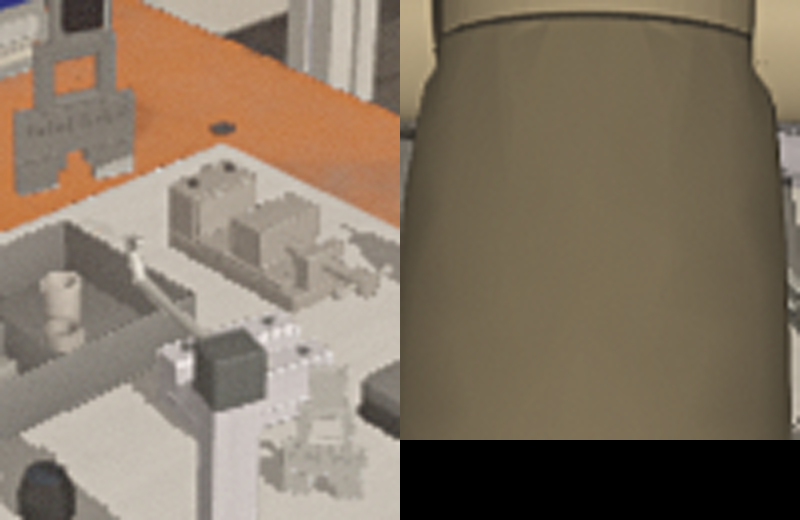

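Run:
```python
from h import *
obs=[((302.8,180.0),(1,1)),((328.8,183.2),(1,-1)),((300.8,196.8),(-1,1)),((327.4,200.0),(-1,-1))]
def f(p):
    return np.concatenate([proj("top",np.r_[p[0],p[1],.042]+rz(p[2])@[p[3]*i,p[4]*j,0])[0]-o for o,(i,j) in obs])
s=least_squares(f,[.634,-.048,-.2,.02,.03]);p=s.x;print(p,np.rad2deg(p[2]),s.fun)
np.save("rest.npy",p)
out=[]
for n,(x0,y0,w,h) in {"top":(285,165,60,50),"scene":(265,205,60,50)}.items():
    im=cv2.imread(f"pics/{n}0.png");F=6.6;c=cv2.resize(im[y0:y0+h,x0:x0+w],None,fx=F,fy=F,interpolation=cv2.INTER_CUBIC)
    def pl(P,col=(0,0,255)):
        q=[np.r_[p[0],p[1],0]+rz(p[2])@np.array(a) for a in P]
        cv2.polylines(c,[((proj(n,q)-[x0,y0]+.5)*F).astype(np.int32)],False,col,1)
    X,Y,Z=.03,.045,.04
    pl([(X,Y,Z),(X,-Y,Z),(-X,-Y,Z),(-X,Y,Z),(X,Y,Z)])
    for xx in(.0085,-.0085): pl([(xx,Y,Z),(xx,-Y,Z)],(0,255,0))
    for xx in(.0055,-.0055): pl([(xx,Y,.037),(xx,-Y,.037)],(255,0,0))
    for i in(1,-1):
        for j in(1,-1): pl([(p[3]*i-.001,p[4]*j,.042),(p[3]*i+.001,p[4]*j,.042)],(0,255,255))
    out.append(c)
cv2.imwrite("pics/rest.png",np.hstack(out))
```

```text
[ 0.6345 -0.0484 -0.2056  0.0201  0.0302] -11.779804133677903 [-0.0446  0.0542  0.1485 -0.0442  0.0357  0.0179 -0.1387 -0.0277]
```

View pics/rest.png

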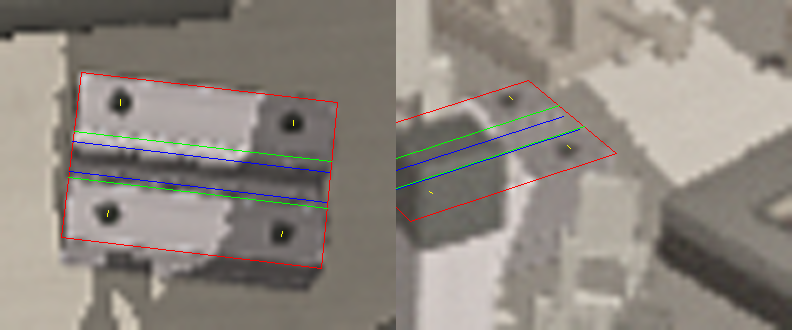

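```bash
cat > mr.py <<'E'
from h import *
import sys
a=np.deg2rad(float(sys.argv[4]) if len(sys.argv)>4 else -11.8)
d=np.array([np.cos(a),np.sin(a),0]);y=np.array([0,0,-1.]);R=np.c_[np.cross(y,d),y,d]
s=bot.state()
T=np.array([float(v) for v in sys.argv[1:4]])/1000
print(s["time_s"],s["tcp_pos"]*1000,s["contact_force"].round(1),"delta",*delta(T,Rt=R,s=s), "yaw",np.rad2deg(np.arctan2(s["tcp_rot"][1,2],s["tcp_rot"][0,2])).round(2),"tilt y",s["tcp_rot"][:,1].round(4))
E
python3 mr.py 634.3 -48.4 230; python3 mr.py 634.3 -48.4 170
```

```text
18.3 [668.6279  51.9221 275.3398] [ 1.1 -0.2 -3.7] delta [-5.91 -5.22  0.24] [106.    44.68  -8.1 ] yaw -17.02 tilt y [ 0.0986 -0.0296 -0.9947]
18.3 [668.6279  51.9221 275.3398] [ 1.1 -0.2 -3.7] delta [-5.91 -5.22  0.24] [106.04 104.36 -14.28] yaw -17.02 tilt y [ 0.0986 -0.0296 -0.9947]
```

apply_moves:
  moves:
    - [[-1.5,-1,0],[20,5,-2],4]
    - [[-3,-2.5,0],[50,15,-4],4]
    - [[-4.5,-4,0],[80,30,-6],4]
    - [[-5.9,-5.2,0.2],[98,40,-8],4]
    - [[-5.9,-5.2,0.2],[106,60,-9.7],4]
    - [[-5.9,-5.2,0.2],[106,82,-12],4]
    - [[-5.9,-5.2,0.2],[106,104,-14.3],4]
    - [[-5.9,-5.2,0.2],[106,104,-14.3],4]

```text
time_s: 19.3
tcp_pos: [0.6336, -0.048, 0.1688]
tcp_rot: [[-0.204, -0.001, 0.979], [-0.979, -0.001, -0.204], [0.001, -1.0, -0.001]]
contact_force: [-0.2, -0.1, -3.4]
width: 0.008
```

```bash
python3 - <<'E'
from look import look
look("b1",{"scene":(235,140,100,120),"top":(270,130,100,110)})
E
python3 mr.py 634.3 -48.4 150
```

```text
19.4 [634.5724 -48.2698 171.1576] [ 0.  -0.5 -2.7] delta [-0.16  0.01  0.05] [ 0.16 21.16 -0.3 ] yaw -11.79 tilt y [ 0.0026 -0.0014 -1.    ]
```

View pics/b1.png

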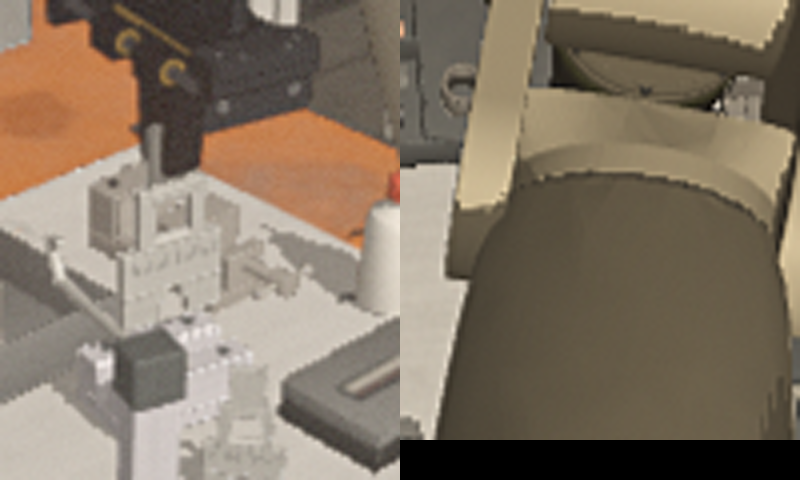

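Run:
```python
from h import *
im=cv2.imread("pics/b1_scene_full.png");s=bot.state();R=s["tcp_rot"];o=s["tcp_pos"]+.0194*R[:,1]
x0,y0,w,h=255,175,50,60;F=9;c=cv2.resize(im[y0:y0+h,x0:x0+w],None,fx=F,fy=F,interpolation=cv2.INTER_CUBIC);d=c.copy()
tx,ty,tz=R[:,2],np.cross(-R[:,1],R[:,2]),-R[:,1]
def pl(P):
    q=[o+(tx*a+ty*b+tz*e)/1000 for a,b,e in P]; cv2.polylines(d,[((proj("scene",q)-[x0,y0]+.5)*F).astype(np.int32)],True,(0,0,255),1)
for X in(-4,):
    pl([(X,-35,-84),(X,35,-84),(X,35,-33.5),(X,-35,-33.5)]); pl([(X,-23,-4),(X,23,-4),(X,23,8),(X,-23,8)]); pl([(X,-13,-4),(X,13,-4),(X,13,-25.5),(X,-13,-25.5)])
cv2.imwrite("pics/b2.png",cv2.resize(np.hstack([c,d]),(800,480)))
```

```text
(no output)
```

View pics/b2.png

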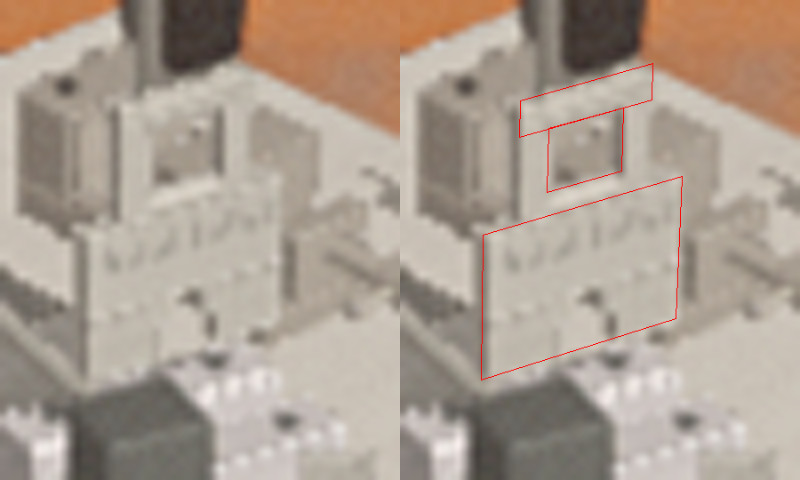

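apply_moves:
  moves:
    - [[-0.1,0,0],[0,8,-0.3],4]
    - [[-0.1,0,0],[0,16,-0.3],4]
    - [[-0.1,0,0],[0,22,-0.3],4]
    - [[-0.1,0,0],[0,25,-0.3],4]
    - [[-0.1,0,0],[0,25,-0.3],4]

```text
time_s: 20.02
tcp_pos: [0.6343, -0.0483, 0.1459]
tcp_rot: [[-0.204, 0.001, 0.979], [-0.979, -0.001, -0.204], [0.001, -1.0, 0.001]]
contact_force: [-0.4, -0.5, -2.6]
width: 0.0075
```

apply_moves:
  moves:
    - [[0,0,0],[0,1,0],4]
    - [[0,0,0],[0,2,0],4]
    - [[0,0,0],[0,3,0],4]
    - [[0,0,0],[0,3,0],4]

```text
time_s: 20.52
tcp_pos: [0.6343, -0.0483, 0.1429]
tcp_rot: [[-0.204, 0.0, 0.979], [-0.979, -0.001, -0.204], [0.001, -1.0, 0.001]]
contact_force: [0.7, -0.7, -2.9]
width: 0.0078
```

```bash
python3 st.py;python3 mr.py 634.3 -48.4 140
```

```text
20.525 pos [634.2939 -48.2561 142.8996] F [ 0.67 -0.68 -2.94] M [-0.02  -0.02   0.029] 0.0078
efforts [ -0.   -55.85 -22.22   0.07   0.     0.  ]
20.525 [634.2939 -48.2561 142.8996] [ 0.7 -0.7 -2.9] delta [-0.04  0.01  0.05] [0.14 2.9  0.03] yaw -11.79 tilt y [ 0.0005 -0.001  -1.    ]
```

Feet at mouth level. Step down gently, watching the force.

apply_moves:
  moves:
    - [[0,0,0],[0,0.8,0],4]
    - [[0,0,0],[0,1.6,0],4]
    - [[0,0,0],[0,1.6,0],4]

```text
time_s: 20.9
tcp_pos: [0.6343, -0.0482, 0.1412]
tcp_rot: [[-0.204, 0.0, 0.979], [-0.979, -0.001, -0.204], [0.001, -1.0, 0.001]]
contact_force: [-0.7, -0.9, -3.2]
width: 0.0075
```

apply_moves:
  moves:
    - [[0,0,0],[0,0.8,0],4]
    - [[0,0,0],[0,1.6,0],4]
    - [[0,0,0],[0,1.6,0],4]

```text
time_s: 21.28
tcp_pos: [0.6342, -0.0482, 0.1395]
tcp_rot: [[-0.204, 0.0, 0.979], [-0.979, -0.001, -0.204], [0.001, -1.0, 0.0]]
contact_force: [-0.4, -0.2, -3.3]
width: 0.0074
```

apply_moves:
  moves:
    - [[0,0,0],[0,0.8,0],4]
    - [[0,0,0],[0,1.6,0],4]
    - [[0,0,0],[0,1.6,0],4]

```text
time_s: 21.65
tcp_pos: [0.6342, -0.0483, 0.1378]
tcp_rot: [[-0.204, 0.0, 0.979], [-0.979, -0.001, -0.204], [0.001, -1.0, 0.0]]
contact_force: [0.3, -0.6, -2.7]
width: 0.008
```

```bash
python3 st.py
```

```text
21.65 pos [634.2028 -48.2519 137.8159] F [ 0.35 -0.56 -2.65] M [ 0.01  -0.041  0.015] 0.008
efforts [ -0.   -55.94 -22.08   0.07   0.01   0.  ]
```

apply_moves:
  moves:
    - [[0,0,0],[0,1,0],4]
    - [[0,0,0],[0,2,0],4]
    - [[0,0,0],[0,3,0],4]
    - [[0,0,0],[0,3,0],4]

```text
time_s: 22.15
tcp_pos: [0.6341, -0.0482, 0.1347]
tcp_rot: [[-0.204, -0.0, 0.979], [-0.979, -0.001, -0.204], [0.001, -1.0, -0.0]]
contact_force: [-0.2, -0.3, -2.7]
width: 0.0078
```

apply_moves:
  moves:
    - [[0,0,0],[0,1.5,0],4]
    - [[0,0,0],[0,3,0],4]
    - [[0,0,0],[0,4.5,0],4]
    - [[0,0,0],[0,4.5,0],4]

```text
time_s: 22.65
tcp_pos: [0.6341, -0.0482, 0.13]
tcp_rot: [[-0.204, -0.0, 0.979], [-0.979, -0.001, -0.204], [0.001, -1.0, -0.0]]
contact_force: [0.7, -0.6, -2.2]
width: 0.008
```

apply_moves:
  moves:
    - [[0,0,0],[0,1.5,0],4]
    - [[0,0,0],[0,3,0],4]
    - [[0,0,0],[0,4.5,0],4]
    - [[0,0,0],[0,4.5,0],4]

```text
time_s: 23.15
tcp_pos: [0.634, -0.0482, 0.1254]
tcp_rot: [[-0.204, -0.001, 0.979], [-0.979, -0.001, -0.204], [0.001, -1.0, -0.001]]
contact_force: [-0.4, -0.4, -3.7]
width: 0.0079
```

```bash
python3 st.py
```

```text
23.15 pos [634.0428 -48.1922 125.3539] F [-0.37 -0.42 -3.71] M [-0.03  -0.095 -0.018] 0.0079
efforts [ -0.   -56.1  -21.69   0.07   0.     0.  ]
```

Floor is expected at TCP z ≈ 115.4.

apply_moves:
  moves:
    - [[0,0,0],[0,1.5,0],4]
    - [[0,0,0],[0,3,0],4]
    - [[0,0,0],[0,4.5,0],4]
    - [[0,0,0],[0,6,0],4]
    - [[0,0,0],[0,7,0],4]
    - [[0,0,0],[0,7.5,0],4]
    - [[0,0,0],[0,7.5,0],4]

```text
time_s: 24.02
tcp_pos: [0.634, -0.0482, 0.1179]
tcp_rot: [[-0.204, -0.001, 0.979], [-0.979, -0.001, -0.204], [0.001, -1.0, -0.001]]
contact_force: [-0.5, -1.0, -3.2]
width: 0.0079
```

apply_moves:
  moves:
    - [[0,0,0],[0,0.8,0],4]
    - [[0,0,0],[0,0.8,0],4]

```text
time_s: 24.28
tcp_pos: [0.634, -0.0482, 0.117]
tcp_rot: [[-0.204, -0.001, 0.979], [-0.979, -0.001, -0.204], [0.001, -1.0, -0.001]]
contact_force: [-0.9, -0.1, -2.9]
width: 0.0078
```

apply_moves:
  moves:
    - [[0,0,0],[0,0.6,0],4]
    - [[0,0,0],[0,0.6,0],4]

```text
time_s: 24.52
tcp_pos: [0.634, -0.0482, 0.1164]
tcp_rot: [[-0.204, -0.001, 0.979], [-0.979, -0.001, -0.204], [0.001, -1.0, -0.001]]
contact_force: [-0.4, 0.0, -3.7]
width: 0.0082
```

```bash
python3 st.py
```

```text
24.525 pos [633.9836 -48.1851 116.3524] F [-0.44  0.04 -3.67] M [-0.067 -0.112  0.047] 0.0082
efforts [ -0.   -56.33 -21.46   0.06   0.01   0.  ]
```

apply_moves:
  moves:
    - [[0,0,0],[0,0.6,0],4]
    - [[0,0,0],[0,0.6,0],4]

```text
time_s: 24.78
tcp_pos: [0.634, -0.0482, 0.1158]
tcp_rot: [[-0.204, -0.001, 0.979], [-0.979, -0.001, -0.204], [0.001, -1.0, -0.001]]
contact_force: [-1.0, 0.3, -3.4]
width: 0.0079
```

apply_moves:
  moves:
    - [[0,0,0],[0,0.5,0],4]
    - [[0,0,0],[0,0.5,0],4]

```text
time_s: 25.02
tcp_pos: [0.6342, -0.0483, 0.1157]
tcp_rot: [[-0.204, -0.0, 0.979], [-0.979, -0.001, -0.204], [0.001, -1.0, 0.0]]
contact_force: [-0.3, -0.6, 0.5]
width: 0.0076
```

```bash
python3 st.py
```

```text
25.025 pos [634.1603 -48.3189 115.7085] F [-0.28 -0.55  0.48] M [-0.099  0.051  0.034] 0.0076
efforts [  0.41 -53.91 -20.47   0.21  -0.13   0.01]
```

apply_moves:
  moves:
    - [[0,0,0],[0,0.4,0],4]
    - [[0,0,0],[0,0.4,0],4]

```text
time_s: 25.28
tcp_pos: [0.6343, -0.0484, 0.1157]
tcp_rot: [[-0.204, 0.0, 0.979], [-0.979, -0.001, -0.204], [0.001, -1.0, 0.001]]
contact_force: [-0.2, -0.7, 2.9]
width: 0.0079
```

apply_moves:
  moves:
    - [[0,0,0],[0,0,0],9]
    - [[0,0,0],[0,0,0],12]
    - [[0,0,0],[0,0,0],18]
    - [[0,0,0],[0,0,0],25]
    - [[0,0,0],[0,0,0],32]
    - [[0,0,0],[0,0,0],32]

```text
time_s: 26.02
tcp_pos: [0.6343, -0.0484, 0.1156]
tcp_rot: [[-0.204, 0.0, 0.979], [-0.979, -0.001, -0.204], [0.001, -1.0, 0.001]]
contact_force: [-0.0, -0.7, -0.2]
width: 0.0317
```

```bash
python3 st.py;  python3 - <<'E'
from look import look
look("c1",{"scene":(235,140,100,120),"top":(270,130,100,110)})
E
```

```text
26.025 pos [634.2778 -48.4036 115.6446] F [-0.01 -0.73 -0.19] M [-0.    -0.032  0.081] 0.0317
efforts [  0.   -54.36 -20.47   0.07   0.02   0.  ]
```

View pics/c1.png

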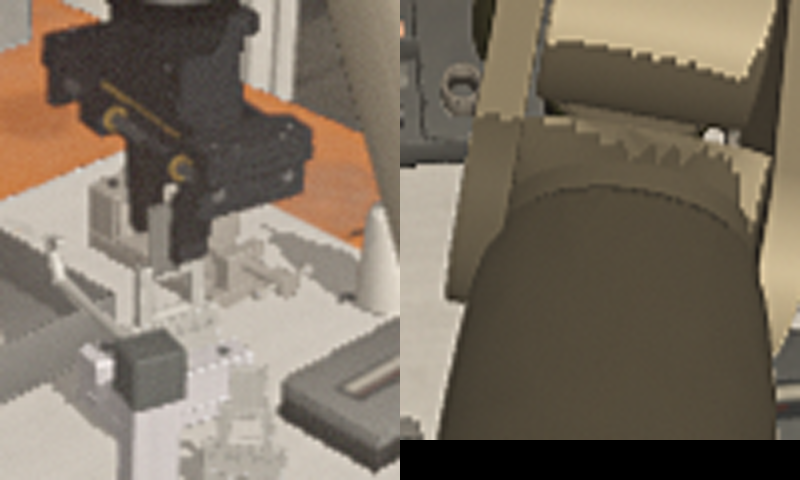

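Released (force now zero). Withdraw straight up, then to the right side (‑y) for a clear view.

apply_moves:
  moves:
    - [[0,0,0],[0,-10,0],32]
    - [[0,0,0],[0,-30,0],32]
    - [[0,0,0],[0,-70,0],32]
    - [[0,0,0],[0,-120,0],32]
    - [[0,0,0],[0,-170,0],32]
    - [[0,0,0],[0,-190,0],32]
    - [[0,0,0],[30,-190,-40],32]
    - [[0,0,0],[60,-190,-80],32]

```text
time_s: 27.12
tcp_pos: [0.5425, -0.0909, 0.3063]
tcp_rot: [[-0.204, 0.001, 0.979], [-0.979, -0.002, -0.204], [0.001, -1.0, 0.002]]
contact_force: [0.4, -0.7, 0.4]
width: 0.0324
```

apply_moves:
  moves:
    - [[0,0,0],[50,0,-30],32]
    - [[0,0,0],[100,0,-60],32]
    - [[0,0,0],[150,0,-90],32]
    - [[0,0,0],[200,0,-120],32]
    - [[0,0,0],[250,0,-150],32]
    - [[0,0,0],[280,0,-180],32]
    - [[0,0,0],[280,0,-180],32]
    - [[0,0,0],[280,0,-180],32]

```text
time_s: 28.12
tcp_pos: [0.3095, -0.328, 0.3069]
tcp_rot: [[-0.204, 0.002, 0.979], [-0.979, -0.002, -0.204], [0.002, -1.0, 0.002]]
contact_force: [-0.2, -0.7, -0.4]
width: 0.0319
```

```bash
python3 st.py;  python3 - <<'E'
from look import look
from h import *
look("d1",{"scene":(250,170,70,90),"top":(285,160,60,60)})
p=np.load("rest.npy");o=np.r_[.6343,-.0484,.096]
out=[]
for n,(x0,y0,w,h) in {"top":(285,160,60,60),"scene":(262,175,60,60)}.items():
    im=cv2.imread(f"pics/d1_{n}_full.png");F=6.6;c=cv2.resize(im[y0:y0+h,x0:x0+w],None,fx=F,fy=F,interpolation=cv2.INTER_CUBIC);a=c.copy()
    def pl(P,col=(0,0,255)):
        q=[np.r_[p[0],p[1],.012+.084]+rz(p[2])@(np.array(t)/1000) for t in P]
        cv2.polylines(c,[((proj(n,q)-[x0,y0]+.5)*F).astype(np.int32)],True,col,1)
    for X in(-4,4): pl([(X,-15,8),(X,15,8),(X,15,46),(X,-15,46)]); pl([(X,-35,-84),(X,35,-84),(X,35,-33.5),(X,-35,-33.5)],(0,255,0))
    out.append(np.vstack([a,c]))
cv2.imwrite("pics/d2.png",cv2.resize(np.hstack(out),(600,600)))
for t in("loupe","collet_1","caliper"): print(t,[(round(d["p"],2),np.round(d["xy"],1).tolist()) for d in bot.cut_out("top",t)])
E
```

```text
28.125 pos [ 309.4852 -328.0264  306.8983] F [-0.24 -0.65 -0.36] M [-0.005 -0.136  0.   ] 0.0319
efforts [ -1.15 -32.19 -23.29  -0.     0.06  -0.02]
loupe [(0.69, [332.8, 272.2]), (0.45, [245.8, 199.2])]
collet_1 [(0.71, [225.3, 192.3])]
caliper [(0.66, [332.6, 272.7])]
```

View pics/d2.png

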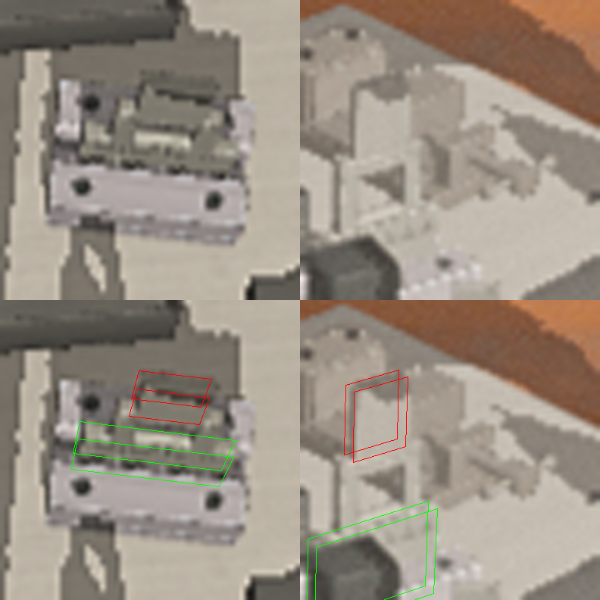

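View pics/d1_top_full.png

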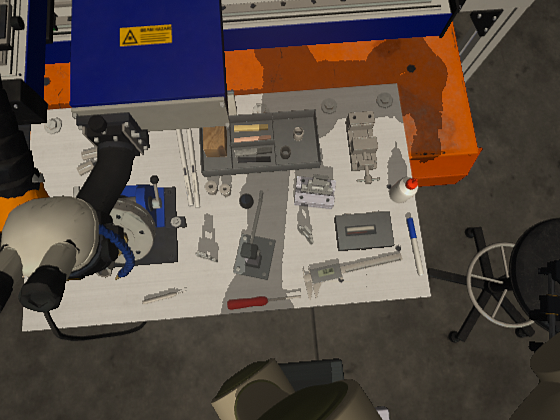

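Run:
```python
from station import bot
print(bot.hand_in(), bot.state()["time_s"])
```

```text
the job is handed in; nothing more can be done
the job is handed in; nothing more can be done
```

The template is off the hook and stands released in the slotted rest. I handed the job in at about 28 s of the 67 s allowed; no verdict is reported.

**Which one:** of the three look-alikes in the top picture, at (256,234), (202,255) and (305,233), I took the one hung on the hook at (256,234). It is the largest.

**Off the hook:**
- Feeling the sill against the shank at two places gave a pitch of about 0.097 rad tip-down. The first look in the pictures had suggested 0.118 rad.
- Touching the barb end then fixed the position along the shank to about 0.5 mm.
- I leaned the template about 0.88 rad from square to the shank and eased it over the barb without feeling any contact. The largest hook force felt, while probing, was roughly 6 N.

**Into the rest:** the template was lowered in small steps and met the slot floor within 0.3 mm of the predicted height. The contact force was about 4 N, then about 6 N when I pressed lightly. I then opened the gripper and backed off.

**Last checks:**
- **Template:** the pictures show it upright in the slot, about 3 mm off the middle along it (12 mm allowed).
- **Loupe, collets and caliper:** the loupe, one collet and the caliper were found within about 2 pixels (a few mm) of where they first lay. The second collet was not reported again, but it shows in the top picture where it lay.
- **Disagreement:** the network's best "loupe" hit in the final picture was actually the caliper. The loupe itself was its second hit.

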